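Click-test the workshop's tape measures and rack the good ones

ROBOT

A 6-joint arm with a two-finger parallel gripper is mounted at the origin on the work surface. World frame = base frame: x ahead of the robot, y to its left, z up, the work surface at z = 0. Lengths are in mm, angles in rad, forces in N, time in s.
With the tool pointing down it reaches from about 350 to 975 mm from the base axis. Payload 7.1 kg.
Tool frame: the origin (TCP) lies at the very end of the fingers, on their centre line; the grasp point (between the pads) lies ctrl.hold_point_z behind it (ctrl.hold_point_z is the distance from the TCP to the grasp point, in mm); z points along the fingers, y is the line along which they close (so a half turn about z gives the same grasp; the last joint's range is limited). The gripper opens to 88 mm and grips with 3 to 60 N. Pads are 20 mm wide; open, the fingers measure 115 mm over their backs; the gripper's body (75 mm by 178 mm) begins 61 mm behind the grasp point.
Start: joints at [-1.18, 0.423, 1.63, -0, 1.089, -0.019], TCP at [249.031, -573.226, 222.675] pointing down, gripper open.
Joint ranges: [-3, 3], [-0.9, 2.11], [0.09, 2.58], [-1.31, 4.45], [0.11, 2.69], [-2.54, 2.54]. Speed limits (rad/s): [2.39, 2.39, 3.01, 3.14, 3.14, 3.14].

INTERFACE

Orientations are given as a rotation vector (axis times angle).
In Python, from workcell import ctrl gives the robot as it stands. The module is installed in compiled form; this text tells all that it offers.
- The arm moves only by the shell command python3 -m creep 'ROWS'. ROWS is JSON, a list of rows, each an object with "translation": the shift along the tool's x, y, z in mm, a list of three; "angular": the turn, a rotation vector about the tool's x, y, z in rad, a list of three; "jaw": the opening, from 0 (shut) to 1 (fully open). A call has exactly 8 rows; each row is the pose to reach, as a shift and turn from the pose commanded when the call began, along the tool's axes at that moment; what a row does not reach only later rows make up. A row lasts 1/8 s, in which the tool goes at most 62.5 mm and 10.7 degrees, less where a joint would pass 70% of its speed; a pose out of reach is approached as far as the arm can. A call with a gripper value outside its range is refused whole. The fingers move at their own pace and stop on an object; the grip force is fixed at half the most. Time passes only in rows, so rows that repeat a pose let the fingers close, or fill a call up. It gives the time, the measured TCP pose, the force, the opening and the grip force at its end, in the units of the state.
- ctrl.get_obs(): the state, without advancing time (a new reading comes with each control period).
- ctrl.get_image(name): name is "side" or "top" or "wrist"; returns the picture (480x640x3 uint8, red, green, blue); there is no depth.
- ctrl.camera_info(name): a dict with "camera_matrix" (3x3 intrinsics, pixels), "world_from_camera" (4x4, takes a point from camera to world coordinates). Camera axes: x right, y up, looking along -z (the intrinsics and any distortion apply to the point x, -y, -z); pixel columns grow to the right and rows downward; lengths in mm; the calibration is good to about 2 mm. A picture is of the moment at which its call begins: read the wrist's pose just before it. camera_info takes no time and is no camera call; for the wrist camera it gives the pose at the moment of the call.
- ctrl.close_job(): hands the job in; it is judged then, once.
Trained networks look in the newest picture that a camera, given by its name, has taken for a name from the list of things; names that differ only in an ending like _2 or _b are one class to them, and where a whole thing is asked for, a point or a joint stands for the part that bears it (a point fixed in the world has none). Each returns a list of dicts, best first, with "score" (0 to 1); they miss things now and then, are a little off and sometimes report something else, mostly with a low value. They report only what shows in the picture. A call takes as long as a camera call.
- ctrl.look_for(camera, label): "rect" ([left, top, right, bottom] in pixels, round what is visible of it).
The state is a dict: "t": time; "qpos": joint angles; "qvel": joint speeds; "joint_torque": joint torques, N m; "ee_pos": TCP position; "orientation": TCP orientation; "ft_force": force on the tool from outside, world axes, zero at the start; "moment": the same for the moment, N m; "width": finger opening in mm; "grasp_force": force on a finger pad.
Only numpy, scipy, OpenCV 4.12 (cv2) and the standard library are available. Lean on these libraries where they do the work, as an engineer would, in place of code of your own. Each camera call takes 0.05 s, during which the arm holds its last target. There are 200 camera calls.

TASK

Loosen the clamp knob and slide the rack's stop fully open; click-test every tape measure by pressing its lock button fully down once and letting go. Stand the tapes whose button stays latched down upright in the rack's channel, between the end block and the stop, and put those whose button pops back up into the red repair tray. Finally slide the stop up against the nearest racked tape (touching or almost) and tighten the knob, leaving the other things lying around the rack alone.

Things in the scene. Friction and masses are not known exactly. Their poses are not given: they have to be found in the camera images.
- rack: fixed wooden rack board, 155 mm (x) by 425 mm (y), 12 mm thick. Origin on the table under the centre line of its channel; x points across the channel to the slide rail, y along it. The channel is 54 mm wide (x -27 to +27), its floor 12 mm above the table, its dark side walls 8 mm thick and 12 mm above the floor. Slide rail: aluminium, at x = 75 mm, 30 mm wide, top 26 mm above the table
- row_start (a point): on the channel floor, its centre line, at the face of the fixed wooden end block (48 mm tall): rack x = 0, y = -182 mm, z = 12 mm. The row of tapes stands from here towards rack +y, each with its 72 mm long side along the channel, either way round
- stop_face (a point): middle of the sliding stop's face that looks at the tapes (towards rack -y): over the channel's centre line, 46 mm above the table, axes parallel to the rack's. The stop is an aluminium plate across the channel, 12 mm thick, from 27 to 65 mm above the table, on a blue carriage riding on the rail
- knob_grip (a point): on the vertical axis of the clamp knob, mid-height of its red bar, 80 mm above the table; 75 mm in rack +x and 25 mm in rack +y from stop_face. Axes as the rack's (it does not turn). Bar: 46 mm long, 15 mm thick, from 61 to 93 mm above the table, over a black disc (42 mm across) on the blue carriage (top 51 mm). Hold this bar to slide the stop
- knob (a joint): clamp knob angle, rad: 0 tight, 1.4 fully loose (end stops), growing counter-clockwise seen from above. The bar's long side is the rack's x axis turned by (value - 0.7) about z. Takes about 0.1 N m and stays where left. Below about 0.4 the stop is locked to the rail (10 N or more drags it); above, it slides freely with 1 to 2 N
- stop (a joint): position of the sliding stop along rack +y, m: 0 = nearest to the end block (only 30 mm of room), 0.31 = fully open (340 mm of room between end block and stop)
- repair_tray: fixed red open tray, 185 x 185 mm outside, 28 mm high, walls and floor 6 mm thick. Origin at the centre of its underside, z up, sides along its x and y
- tapeA_mid (a point): tape measure (3 to 5 are present, all alike; None if absent): yellow case with black trim, a box 72 mm long (x), 40 mm thick (y), 62 mm tall (z), 0.28 kg, weight low, standing upright. Point at the case's centre, 31 mm above its underside. Its lock button, a black cap 26 x 22 mm on an orange stem, is at the middle of the case top, standing 16 mm above it until pressed
- tapeA_button (a joint): lock button, m pressed down: 0 at the start, 0.012 fully down (about 5 N). After a full press it stays latched at about 0.010 or, if faulty, springs back to about 0.0035 when let go; pressed less than 0.010 it tells nothing and returns to 0. Which tapes are faulty changes from start to start and cannot be seen beforehand. None if the tape is absent
- tapeB_mid (a point): tape measure (3 to 5 are present, all alike; None if absent): yellow case with black trim, a box 72 mm long (x), 40 mm thick (y), 62 mm tall (z), 0.28 kg, weight low, standing upright. Point at the case's centre, 31 mm above its underside. Its lock button, a black cap 26 x 22 mm on an orange stem, is at the middle of the case top, standing 16 mm above it until pressed
- tapeB_button (a joint): lock button, m pressed down: 0 at the start, 0.012 fully down (about 5 N). After a full press it stays latched at about 0.010 or, if faulty, springs back to about 0.0035 when let go; pressed less than 0.010 it tells nothing and returns to 0. Which tapes are faulty changes from start to start and cannot be seen beforehand. None if the tape is absent
- tapeC_mid (a point): tape measure (3 to 5 are present, all alike; None if absent): yellow case with black trim, a box 72 mm long (x), 40 mm thick (y), 62 mm tall (z), 0.28 kg, weight low, standing upright. Point at the case's centre, 31 mm above its underside. Its lock button, a black cap 26 x 22 mm on an orange stem, is at the middle of the case top, standing 16 mm above it until pressed
- tapeC_button (a joint): lock button, m pressed down: 0 at the start, 0.012 fully down (about 5 N). After a full press it stays latched at about 0.010 or, if faulty, springs back to about 0.0035 when let go; pressed less than 0.010 it tells nothing and returns to 0. Which tapes are faulty changes from start to start and cannot be seen beforehand. None if the tape is absent
- tapeD_mid (a point): tape measure (3 to 5 are present, all alike; None if absent): yellow case with black trim, a box 72 mm long (x), 40 mm thick (y), 62 mm tall (z), 0.28 kg, weight low, standing upright. Point at the case's centre, 31 mm above its underside. Its lock button, a black cap 26 x 22 mm on an orange stem, is at the middle of the case top, standing 16 mm above it until pressed
- tapeD_button (a joint): lock button, m pressed down: 0 at the start, 0.012 fully down (about 5 N). After a full press it stays latched at about 0.010 or, if faulty, springs back to about 0.0035 when let go; pressed less than 0.010 it tells nothing and returns to 0. Which tapes are faulty changes from start to start and cannot be seen beforehand. None if the tape is absent
- tapeE_mid (a point): tape measure (3 to 5 are present, all alike; None if absent): yellow case with black trim, a box 72 mm long (x), 40 mm thick (y), 62 mm tall (z), 0.28 kg, weight low, standing upright. Point at the case's centre, 31 mm above its underside. Its lock button, a black cap 26 x 22 mm on an orange stem, is at the middle of the case top, standing 16 mm above it until pressed
- tapeE_button (a joint): lock button, m pressed down: 0 at the start, 0.012 fully down (about 5 N). After a full press it stays latched at about 0.010 or, if faulty, springs back to about 0.0035 when let go; pressed less than 0.010 it tells nothing and returns to 0. Which tapes are faulty changes from start to start and cannot be seen beforehand. None if the tape is absent
- offcut: bystander, to be left alone: flat brown wood offcut, 85 x 45 x 19 mm; origin at its underside
- sanding_block: bystander, to be left alone: cork sanding block, 100 x 60 x 35 mm; origin at its underside
- pencil_cup: bystander, to be left alone: empty grey cup, 76 mm across, 100 mm tall; origin at its underside

How it is judged:
By the outcome, as a careful person would: the job done as asked, in the order asked, and still so for the second after the job is handed in, with the robot touching nothing.
Of tapeB, tapeC, tapeD, tapeE only 2 to 4 are there at a start; the rules pass over those that are not, and their reading is None.
At some moment in a run one of tapeA, tapeB, tapeC, tapeD, tapeE may be knocked a few centimetres aside while the robot is not near it.
It also fails if it takes over 210 s, if anything falls off the work surface, if the arm or the gripper's body presses on something with over 40 N, if the wrist force passes 120 N, or if a joint passes its speed limit or range.

## Working session

There is one attempt and no reset: what is moved stays moved. The work goes in short steps, Python scripts to look and compute and a shell command to move; the robot and the scene stay as the last step left them, time stands still between calls to the robot, and variables do not carry over. Pictures are saved under pics/ and viewed, at most 14 in all, crops included, and the job is handed in when it is done.

```bash
mkdir -p pics
python3 - <<'E'
from workcell import ctrl
import cv2,numpy as np
np.set_printoptions(suppress=True,precision=3)
o=ctrl.get_obs();print(o,ctrl.hold_point_z)
for c in("top","side"):
    im=ctrl.get_image(c);cv2.imwrite(f"pics/{c}0.png",im[:,:,::-1])
    i=ctrl.camera_info(c);print(c,i)
    for l in("tapeA_mid","rack","knob","stop","repair_tray","offcut","sanding_block","pencil_cup"):
        print(l,[(np.round(d["rect"]).tolist(),round(d["score"],2)) for d in ctrl.look_for(c,l)])
print(ctrl.camera_info("wrist"))
E
```

```text
{'t': 0.0, 'qpos': array([-1.18 ,  0.424,  1.631,  0.   ,  1.089, -0.019]), 'qvel': array([-0.001,  0.001, -0.001, -0.   ,  0.001, -0.   ]), 'joint_torque': array([  0.001, -54.463, -27.367,   0.064,   0.023,  -0.   ]), 'ee_pos': array([ 248.841, -572.726,  221.924]), 'orientation': array([-3.074, -0.639,  0.   ]), 'ft_force': array([0.663, 0.365, 0.009]), 'moment': array([-0.02 , -0.009, -0.026]), 'grasp_force': 0.0, 'width': 87.66681630198428} 18.700000000000003
top {'camera_matrix': array([[471.475,   0.   , 319.393],
       [  0.   , 471.475, 244.646],
       [  0.   ,   0.   ,   1.   ]]), 'world_from_camera': array([[   0.005,    0.991,   -0.13 ,  403.929],
       [  -1.   ,    0.001,   -0.026,   11.263],
       [  -0.026,    0.131,    0.991, 1062.116],
       [   0.   ,    0.   ,    0.   ,    1.   ]])}
tapeA_mid [([290.0, 270.0, 314.0, 305.0], 0.8)]
rack [([220.0, 186.0, 409.0, 256.0], 0.62)]
knob [([362.0, 186.0, 380.0, 208.0], 0.83), ([356.0, 188.0, 380.0, 247.0], 0.15)]
stop [([356.0, 186.0, 383.0, 249.0], 0.79), ([360.0, 185.0, 381.0, 210.0], 0.17)]
repair_tray [([454.0, 22
[... 782 characters left out ...]
297.0, 208.0, 314.0, 231.0], 0.76)]
stop [([294.0, 209.0, 343.0, 236.0], 0.67)]
repair_tray [([336.0, 166.0, 405.0, 210.0], 0.75)]
offcut [([287.0, 194.0, 317.0, 206.0], 0.58)]
sanding_block [([241.0, 328.0, 293.0, 362.0], 0.8), ([366.0, 286.0, 379.0, 298.0], 0.4)]
pencil_cup [([278.0, 343.0, 318.0, 402.0], 0.76), ([296.0, 209.0, 342.0, 238.0], 0.51)]
{'camera_matrix': array([[428.086,   0.   , 308.814],
       [  0.   , 428.086, 240.079],
       [  0.   ,   0.   ,   1.   ]]), 'world_from_camera': array([[   0.397,    0.89 ,    0.225,  310.526],
       [  -0.918,    0.385,    0.097, -546.818],
       [   0.   ,   -0.245,    0.97 ,  384.713],
       [   0.   ,    0.   ,    0.   ,    1.   ]])}
```

View pics/top0.png

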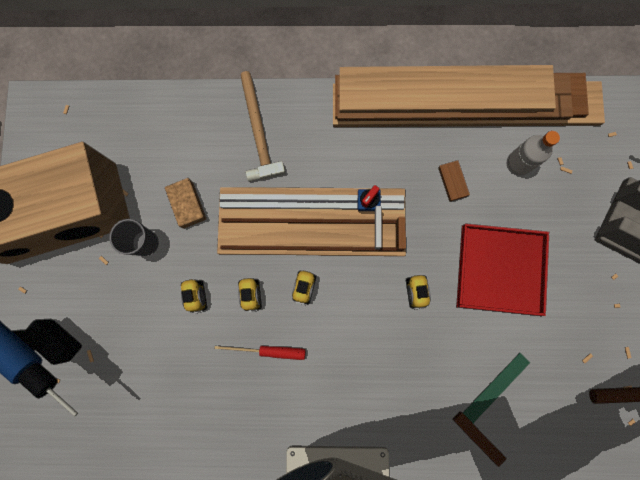

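View pics/side0.png

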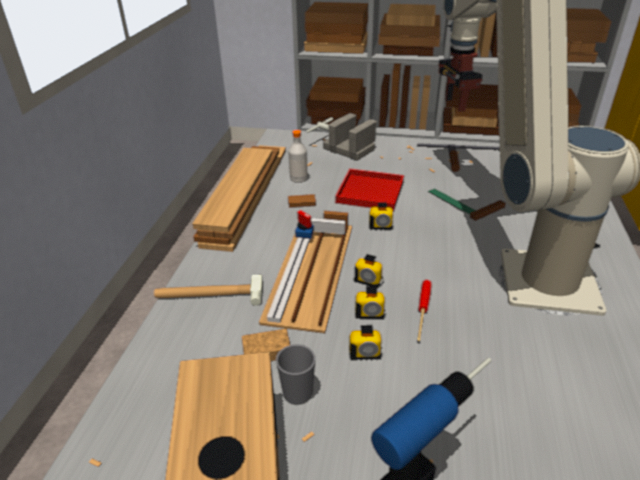

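The top view shows four tapes at about (192,295), (249,293), (303,287) and (419,291). The rack runs from (219,188) to (406,256) with its end block on the right, the knob is at (371,197), and the tray is at (503,269). Next I'll convert these pixels to world positions.

```bash
cat > h.py <<'E'
from workcell import ctrl
import cv2,numpy as np
from scipy.spatial.transform import Rotation as R
np.set_printoptions(suppress=True,precision=2)
def w(cam,uv,z,info=None):
    i=info or ctrl.camera_info(cam);K=i["camera_matrix"];T=i["world_from_camera"]
    d=np.linalg.inv(K)@[uv[0],uv[1],1];d=T[:3,:3]@(d*[1,-1,-1]);return T[:3,3]+d*(z-T[2,3])/d[2]
def px(cam,p,info=None):
    i=info or ctrl.camera_info(cam);T=i["world_from_camera"]
    c=(T[:3,:3].T@(np.array(p)-T[:3,3]))*[1,-1,-1];q=i["camera_matrix"]@c;return q[:2]/q[2]
def delta(p,yaw,yawsym=True):
    """shift/turn (tool axes) to TCP p, tool down, tool-x yaw"""
    o=ctrl.get_obs();R0=R.from_rotvec(o["orientation"])
    c=[]
    for k in((0,np.pi) if yawsym else (0,)):
        y=yaw+k;q6=np.arctan2(p[1],p[0])+np.pi/2-y;q6=(q6+np.pi)%(2*np.pi)-np.pi
        c.append((abs(q6-o["qpos"][5]) if abs(q6)<2.45 else 99,y,q6))
    _,y,q6=min(c)
    Rt=R.from_euler("z",y)*R.from_rotvec([np.pi,0,0])
    print("translation",np.round(R0.inv().apply(np.array(p)-o["ee_pos"]),1),"angular",np.round((R0.inv()*Rt).as_rotvec(),3),"q6",round(q6,2))
def snap(cam,name=None):
    info=ctrl.camera_info(cam);im=ctrl.get_image(cam)
    if name: cv2.imwrite(f"pics/{name}.png",im[:,:,::-1])
    return info,im
def blobs(im,info,cam,z=62,lo=(20,110,90),hi=(34,255,255),amin=60):
    m=cv2.inRange(cv2.cvtColor(im,cv2.COLOR_RGB2HSV),lo,hi)
    m=cv2.morphologyEx(m,cv2.MORPH_CLOSE,np.ones((7,7)))
    out=[]
    for c in cv2.findContours(m,cv2.RETR_EXTERNAL,cv2.CHAIN_APPROX_NONE)[0]:
        if cv2.contourArea(c)<amin: continue
        P=np.array([w(cam,q,z,info)[:2] for q in c[:,0]],np.float32)
        (x,y),(a,b),t=cv2.minAreaRect(P)
        if b>a:a,b,t=b,a,t+90
        out.append((x,y,a,b,(np.deg2rad(t)+np.pi/2)%np.pi-np.pi/2,c[:,0].mean(0)))
    return out
E
python3 - <<'E'
from h import *
info,im=snap("top")
for b in blobs(im,info,"top"): print("tape",np.array(b[:5]),b[5])
for n,uv,z in[("rackc",(219,188),12),("rackc",(405,188),12),("rackc",(406,256),12),("rackc",(218,254),12),("knobtop",(371.5,196),93),("tray",(462,225),28),("tray",(549,228),28),("tray",(546,315),28),("tray",(458,307),28),("stop",(379,228),65)]: print(n,w("top",uv,z,info))
E
```

```text
tape [427.17 312.11  64.73  34.06   0.19] [190.84 295.22]
tape [430.17 189.61  64.08  34.7    0.09] [247.48 293.57]
tape [ 437.96 -172.99   64.32   36.25    0.12] [419.59 291.2 ]
tape [446.67  71.92  64.98  35.51  -0.22] [302.75 286.22]
rackc [673.03 269.96  12.  ]
rackc [ 672.3  -155.27   12.  ]
rackc [ 516.92 -154.56   12.  ]
rackc [520.58 267.22  12.  ]
knobtop [634.53 -72.17  93.  ]
tray [ 584.28 -276.46   28.  ]
tray [ 577.66 -465.83   28.  ]
tray [ 388.61 -448.51   28.  ]
tray [ 404.71 -261.71   28.  ]
stop [571.26 -89.9   65.  ]
```

```bash
python3 -c "
from h import *
delta([634,-72,200],-0.7)"
```

```text
translation [ 552.8 -306.4   22.7] angular [ 0.    0.   -2.03] q6 -0.98
```

```bash
python3 -m creep '[{"translation":[69,-38,3],"angular":[0,0,0.14],"jaw":1},{"translation":[138,-77,6],"angular":[0,0,0.28],"jaw":1},{"translation":[207,-115,9],"angular":[0,0,0.42],"jaw":1},{"translation":[276,-153,11],"angular":[0,0,0.56],"jaw":1},{"translation":[345,-192,14],"angular":[0,0,0.7],"jaw":1},{"translation":[415,-230,17],"angular":[0,0,0.84],"jaw":1},{"translation":[484,-268,20],"angular":[0,0,0.98],"jaw":1},{"translation":[553,-306,23],"angular":[0,0,1.11],"jaw":1}]'
python3 -m creep '[{"translation":[0,0,0],"angular":[0,0,0],"jaw":1},{"translation":[0,0,0],"angular":[0,0,0],"jaw":1},{"translation":[0,0,0],"angular":[0,0,0],"jaw":1},{"translation":[0,0,0],"angular":[0,0,0],"jaw":1},{"translation":[0,0,0],"angular":[0,0,0],"jaw":1},{"translation":[0,0,0],"angular":[0,0,0],"jaw":1},{"translation":[0,0,0],"angular":[0,0,0],"jaw":1},{"translation":[0,0,0],"angular":[0,0,0],"jaw":1}]'
python3 -c "
from h import *
snap('wrist','w1');delta([634,-72,200],-0.7)"
```

```text
t: 1.95
ee_pos: [554.7, -175.3, 204.8]
orientation: [2.949, -1.084, 0.001]
ft_force: [0.1, -0.0, -0.1]
width: 87.8
grasp_force: 0.0
t: 2.95
ee_pos: [553.5, -177.0, 204.6]
orientation: [-2.951, 1.078, -0.0]
ft_force: [0.5, -0.4, -0.4]
width: 87.8
grasp_force: 0.0
translation [  -6.  -132.1    4.6] angular [-0.  0. -0.] q6 2.16
```

```bash
python3 -m creep '[{"translation":[-2,-44,2],"angular":[0,0,0],"jaw":1},{"translation":[-4,-88,3],"angular":[0,0,0],"jaw":1},{"translation":[-6,-132,5],"angular":[0,0,0],"jaw":1},{"translation":[-6,-132,5],"angular":[0,0,0],"jaw":1},{"translation":[-6,-132,5],"angular":[0,0,0],"jaw":1},{"translation":[-6,-132,5],"angular":[0,0,0],"jaw":1},{"translation":[-6,-132,5],"angular":[0,0,0],"jaw":1},{"translation":[-6,-132,5],"angular":[0,0,0],"jaw":1}]'
python3 - <<'E'
from h import *
info,im=snap('wrist','w2');print(px("wrist",ctrl.get_obs()["ee_pos"],info))
for l in("knob","stop","rack"):print(l,[(np.round(d["rect"]),round(d["score"],2)) for d in ctrl.look_for("wrist",l)])
E
```

```text
t: 4.0
ee_pos: [633.7, -72.8, 199.8]
orientation: [-2.951, 1.079, -0.0]
ft_force: [-0.6, -0.8, -0.4]
width: 87.4
grasp_force: 0.0
[309.04 302.56]
knob [(array([271., 192., 331., 268.]), 0.76)]
stop [(array([260., 175., 418., 320.]), 0.61), (array([411.,   0., 522.,  52.]), 0.19)]
rack [(array([ 80., 111., 476., 466.]), 0.68)]
```

View pics/w2.png

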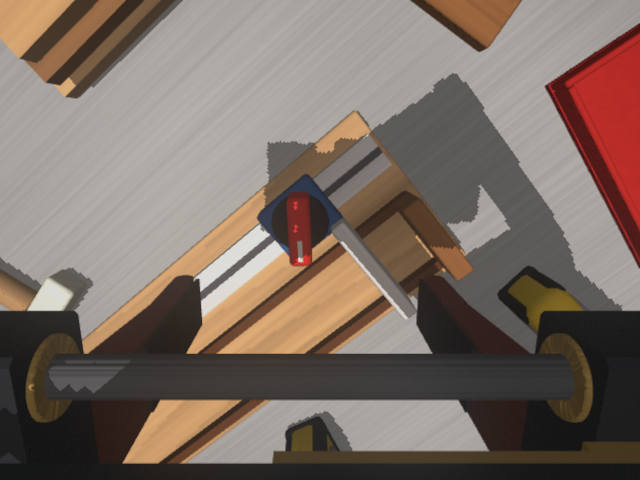

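The wrist view shows the knob bar from about (296,194) to (301,262). The stop plate runs (340,222) to (410,316) and the end block (400,195) to (470,272).

Run:
```python
from h import *
info,im=snap('wrist')
m=cv2.inRange(cv2.cvtColor(im,cv2.COLOR_RGB2HSV),(0,150,90),(8,255,255));m[:,:240]=0;m[:,360:]=0;m[300:]=0
for b in blobs(im,info,"wrist",93,(0,150,60),(8,255,255)):print(np.array(b[:5]),b[5])
for n,uv,z in[("barends",(296.5,195),93),("barends",(300.5,258),93),("stopplate ends",(340,221),65),("",(410,317),65),("edge",(403,319),65),("endblock face near",(398,200),48),("endblk corner",(440,262),48),("rack corner",(358,111),12),("board left edge",(83,348),12)]:print(n,w("wrist",uv,z,info))
```

```text
[642.73 -71.55  48.53  14.11  -0.65] [299.76 228.81]
[ 558.05 -239.28  146.21   53.63   -0.52] [614.55 139.  ]
barends [660.85 -84.52  93.  ]
barends [627.71 -59.56  93.  ]
stopplate ends [624.45 -92.76  65.  ]
 [533.78 -86.47  65.  ]
edge [535.87 -81.49  65.  ]
endblock face near [ 605.59 -134.16   48.  ]
endblk corner [ 546.74 -129.71   48.  ]
rack corner [ 672.6  -154.96   12.  ]
board left edge [672.51 161.72  12.  ]
```

```bash
python3 -c "
from h import *
delta([642,-71.5,69],-0.68)"
```

```text
translation [  5.7  -5.8 130.6] angular [ 0.    0.   -0.02] q6 2.14
```

```bash
python3 -m creep '[{"translation":[6,-6,40],"angular":[0,0,-0.02],"jaw":1},{"translation":[6,-6,80],"angular":[0,0,-0.02],"jaw":1},{"translation":[6,-6,110],"angular":[0,0,-0.02],"jaw":1},{"translation":[6,-6,130.5],"angular":[0,0,-0.02],"jaw":1},{"translation":[6,-6,130.5],"angular":[0,0,-0.02],"jaw":1},{"translation":[6,-6,130.5],"angular":[0,0,-0.02],"jaw":0},{"translation":[6,-6,130.5],"angular":[0,0,-0.02],"jaw":0},{"translation":[6,-6,130.5],"angular":[0,0,-0.02],"jaw":0}]'
python3 -m creep '[{"translation":[0,0,0],"angular":[0,0,0],"jaw":0},{"translation":[0,0,0],"angular":[0,0,0],"jaw":0},{"translation":[0,0,0],"angular":[0,0,0],"jaw":0},{"translation":[0,0,0],"angular":[0,0,0],"jaw":0},{"translation":[0,0,0],"angular":[0,0,0],"jaw":0},{"translation":[0,0,0],"angular":[0,0,0],"jaw":0},{"translation":[0,0,0],"angular":[0,0,0],"jaw":0},{"translation":[0,0,0],"angular":[0,0,0],"jaw":0}]'
python3 -c "
from h import *
print(ctrl.get_obs()['moment'])"
```

```text
t: 5.25
ee_pos: [643.0, -71.6, 70.2]
orientation: [-2.961, 1.048, -0.003]
ft_force: [0.1, 0.0, -0.1]
width: 61.0
grasp_force: 0.0
t: 6.25
ee_pos: [642.3, -71.5, 69.1]
orientation: [2.962, -1.048, -0.0]
ft_force: [0.3, -0.3, 0.1]
width: 14.6
grasp_force: 29.9
[ 0.04 -0.02  0.13]
```

```bash
python3 -m creep '[{"translation":[0,0,0],"angular":[0,0,-0.18],"jaw":0},{"translation":[0,0,0],"angular":[0,0,-0.36],"jaw":0},{"translation":[0,0,0],"angular":[0,0,-0.54],"jaw":0},{"translation":[0,0,0],"angular":[0,0,-0.72],"jaw":0},{"translation":[0,0,0],"angular":[0,0,-0.9],"jaw":0},{"translation":[0,0,0],"angular":[0,0,-1.08],"jaw":0},{"translation":[0,0,0],"angular":[0,0,-1.26],"jaw":0},{"translation":[0,0,0],"angular":[0,0,-1.4],"jaw":0}]'
python3 -c "
from h import *
print(ctrl.get_obs()['moment']);delta([642,-72,69],0.72,False);print(R.from_rotvec(ctrl.get_obs()['orientation']).inv().apply([0,1,0]))"
```

```text
t: 7.25
ee_pos: [642.3, -71.2, 69.0]
orientation: [-2.938, -1.112, -0.0]
ft_force: [1.1, 2.3, -0.9]
width: 14.9
grasp_force: 30.4
[ 0.21 -0.26 -0.76]
translation [-0.8  0.4  0. ] angular [-0. -0.  0.] q6 0.74
[ 0.66 -0.75  0.  ]
```

```bash
python3 -m creep '[{"translation":[13,-15,0],"angular":[0,0,0],"jaw":0},{"translation":[30,-34,0],"angular":[0,0,0],"jaw":0},{"translation":[50,-56,0],"angular":[0,0,0],"jaw":0},{"translation":[70,-79,0],"angular":[0,0,0],"jaw":0},{"translation":[86,-98,0],"angular":[0,0,0],"jaw":0},{"translation":[99,-112,0],"angular":[0,0,0],"jaw":0},{"translation":[99,-112,0],"angular":[0,0,0],"jaw":0},{"translation":[99,-112,0],"angular":[0,0,0],"jaw":0}]'
python3 -c "
from h import *
print(ctrl.get_obs()['moment']);info,im=snap('top','t1');crop=im[150:330,200:570];cv2.imwrite('pics/t1c.png',cv2.resize(crop,None,fx=2.1,fy=2.1,interpolation=cv2.INTER_CUBIC)[:,:,::-1])"
```

```text
t: 8.25
ee_pos: [643.8, 79.7, 69.1]
orientation: [-2.942, -1.103, -0.004]
ft_force: [4.3, -0.3, -6.9]
width: 15.1
grasp_force: 30.2
[ 0.13 -0.85 -0.63]
```

```bash
python3 -m creep '[{"translation":[14,-15,0],"angular":[0,0,0],"jaw":0},{"translation":[31,-34,0],"angular":[0,0,0],"jaw":0},{"translation":[52,-56,0],"angular":[0,0,0],"jaw":0},{"translation":[72,-79,0],"angular":[0,0,0],"jaw":0},{"translation":[89,-98,0],"angular":[0,0,0],"jaw":0},{"translation":[99,-109,0],"angular":[0,0,0],"jaw":0},{"translation":[99,-109,0],"angular":[0,0,0],"jaw":0},{"translation":[99,-109,0],"angular":[0,0,0],"jaw":0}]'
python3 -m creep '[{"translation":[1,-1,0],"angular":[0,0,0],"jaw":0},{"translation":[2,-2,0],"angular":[0,0,0],"jaw":0},{"translation":[3,-3,0],"angular":[0,0,0],"jaw":0},{"translation":[4,-4,0],"angular":[0,0,0],"jaw":0},{"translation":[4,-4,0],"angular":[0,0,0],"jaw":0},{"translation":[4,-4,0],"angular":[0,0,0],"jaw":0},{"translation":[4,-4,0],"angular":[0,0,0],"jaw":0},{"translation":[4,-4,0],"angular":[0,0,0],"jaw":0}]'
```

```text
t: 9.3
ee_pos: [645.4, 224.9, 69.1]
orientation: [-2.94, -1.106, 0.001]
ft_force: [2.8, 0.8, -3.5]
width: 15.4
grasp_force: 30.3
t: 10.3
ee_pos: [645.5, 231.0, 69.0]
orientation: [-2.94, -1.106, 0.001]
ft_force: [-1.7, 0.5, -1.3]
width: 14.9
grasp_force: 30.3
```

```bash
python3 -m creep '[{"translation":[1,-1,0],"angular":[0,0,0],"jaw":0},{"translation":[2,-2,0],"angular":[0,0,0],"jaw":0},{"translation":[3,-3,0],"angular":[0,0,0],"jaw":0},{"translation":[3,-3,0],"angular":[0,0,0],"jaw":0},{"translation":[3,-3,0],"angular":[0,0,0],"jaw":0},{"translation":[3,-3,0],"angular":[0,0,0],"jaw":0},{"translation":[3,-3,0],"angular":[0,0,0],"jaw":0},{"translation":[3,-3,0],"angular":[0,0,0],"jaw":0}]'
```

```text
t: 11.3
ee_pos: [645.6, 235.3, 69.0]
orientation: [-2.94, -1.106, 0.002]
ft_force: [-5.1, 0.8, 0.5]
width: 15.1
grasp_force: 30.3
```

```bash
python3 -m creep '[{"translation":[1,-1,0],"angular":[0,0,0],"jaw":0},{"translation":[2,-2,0],"angular":[0,0,0],"jaw":0},{"translation":[3,-3,0],"angular":[0,0,0],"jaw":0},{"translation":[4,-4.5,0],"angular":[0,0,0],"jaw":0},{"translation":[4,-4.5,0],"angular":[0,0,0],"jaw":0},{"translation":[4,-4.5,0],"angular":[0,0,0],"jaw":0},{"translation":[4,-4.5,0],"angular":[0,0,0],"jaw":0},{"translation":[4,-4.5,0],"angular":[0,0,0],"jaw":0}]'
```

```text
t: 12.3
ee_pos: [645.7, 235.9, 68.9]
orientation: [2.935, 1.105, -0.008]
ft_force: [-5.2, -20.5, 5.1]
width: 15.1
grasp_force: 30.3
```

```bash
python3 -m creep '[{"translation":[-3,3.5,0],"angular":[0,0,0],"jaw":0},{"translation":[-3,3.5,0],"angular":[0,0,0],"jaw":0},{"translation":[-3,3.5,0],"angular":[0,0,0],"jaw":1},{"translation":[-3,3.5,0],"angular":[0,0,0],"jaw":1},{"translation":[-3,3.5,0],"angular":[0,0,0],"jaw":1},{"translation":[-3,3.5,-40],"angular":[0,0,0],"jaw":1},{"translation":[-3,3.5,-90],"angular":[0,0,0],"jaw":1},{"translation":[-3,3.5,-140],"angular":[0,0,0],"jaw":1}]'
python3 - <<'E'
from h import *
info,im=snap('top','t2')
for b in blobs(im,info,"top"): print("tape",np.array(b[:5]),b[5])
delta([427,250,220],0.1);delta([427,250,220],0.1+np.pi,False)
E
```

```text
t: 13.3
ee_pos: [646.4, 236.7, 210.6]
orientation: [2.94, 1.107, 0.001]
ft_force: [0.6, 0.0, 1.0]
width: 71.8
grasp_force: 0.0
tape [430.26 188.81  64.51  36.23   0.1 ] [247.58 293.61]
tape [ 437.77 -172.4    64.55   37.47    0.12] [419.17 290.93]
tape [446.32  71.96  61.36  31.96  -0.24] [302.88 286.54]
translation [-159.6 -156.1   -3.7] angular [ 0.   -0.01  0.62] q6 2.0
translation [-159.6 -156.1   -3.7] angular [ 0.01  0.   -2.52] q6 -1.14
```

```bash
python3 -c "
from h import *
delta([405,190,240],0.0,False)"
```

```text
translation [-215.5 -125.4  -24.2] angular [ 0.   -0.01  0.72] q6 2.01
```

```bash
python3 -m creep '[{"translation":[-40,-22,-24],"angular":[0,0,0.15],"jaw":1},{"translation":[-90,-50,-24],"angular":[0,0,0.3],"jaw":1},{"translation":[-140,-80,-24],"angular":[0,0,0.45],"jaw":1},{"translation":[-190,-110,-24],"angular":[0,0,0.6],"jaw":1},{"translation":[-215,-125,-24],"angular":[0,0,0.72],"jaw":1},{"translation":[-215,-125,-24],"angular":[0,0,0.72],"jaw":1},{"translation":[-215,-125,-24],"angular":[0,0,0.72],"jaw":1},{"translation":[-215,-125,-24],"angular":[0,0,0.72],"jaw":1}]'
python3 - <<'E'
from h import *
info,im=snap('wrist','w3')
for b in blobs(im,info,"wrist",50,amin=300): print("tape",np.array(b[:5]),b[5])
print([(np.round(d["rect"]),round(d["score"],2)) for d in ctrl.look_for("wrist","tapeA_mid")])
E
```

```text
t: 14.35
ee_pos: [403.6, 189.2, 233.2]
orientation: [-3.141, -0.001, -0.001]
ft_force: [-1.2, 0.3, 0.1]
width: 87.8
grasp_force: 0.0
tape [430.3  315.88  66.74  37.83   0.19] [152.45 183.58]
tape [433.76 192.26  66.92  37.23   0.11] [305.05 178.55]
tape [451.1   77.5   65.6   45.91  -0.24] [450.81 157.84]
[(array([407., 114., 486., 203.]), 0.68)]
```

View pics/w3.png

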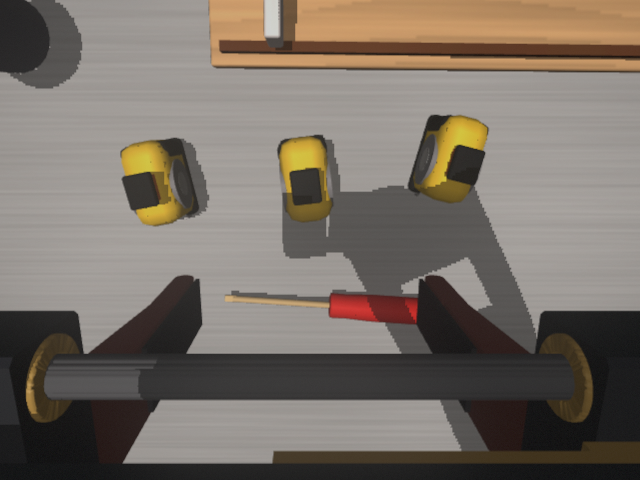

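Wrist view: three tapes with their cap tops at about (142,190), (305,187) and (465,163), plus the screwdriver. The fourth tape is out of view to the right.

```bash
cat >> h.py <<'E'
def caps(im,info,cam="wrist",z=78,near=None):
    """dark caps inside/adjacent to yellow: centre px, world at z"""
    hsv=cv2.cvtColor(im,cv2.COLOR_RGB2HSV)
    y=cv2.inRange(hsv,(18,110,70),(36,255,255))
    out=[]
    for c in cv2.findContours(cv2.morphologyEx(y,cv2.MORPH_CLOSE,np.ones((9,9))),cv2.RETR_EXTERNAL,cv2.CHAIN_APPROX_NONE)[0]:
        if cv2.contourArea(c)<400: continue
        h=np.zeros_like(y);cv2.drawContours(h,[cv2.convexHull(c)],-1,255,-1)
        d=cv2.inRange(hsv,(0,0,0),(180,255,48))&h
        d=cv2.morphologyEx(d,cv2.MORPH_OPEN,np.ones((7,7)))
        n,l,s,ce=cv2.connectedComponentsWithStats(d)
        for k in range(1,n):
            if s[k,4]>150: out.append((ce[k],s[k].tolist(),w(cam,ce[k],z,info)))
    return out
E
python3 - <<'E'
from h import *
info,im=snap('wrist')
for c in caps(im,info):print(*c)
for u in((142,190),(305,187),(465,163)):
    p=w("wrist",u,78,info);print(p);delta([*p[:2],110],0,False)
E
```

```text
[463.81 163.26] [448, 146, 33, 36, 896] [447.89  75.66  78.  ]
[428.58 312.67  78.  ]
translation [  25.7 -123.8  122.9] angular [0. 0. 0.] q6 2.2
[430.68 191.74  78.  ]
translation [ 27.8  -2.9 122.9] angular [0. 0. 0.] q6 1.99
[448.08  74.81  78.  ]
translation [ 45.2 114.1 122.9] angular [0. 0. 0.] q6 1.74
```

```bash
python3 -m creep '[{"translation":[28,-3,30],"angular":[0,0,-0.1],"jaw":0},{"translation":[28,-3,60],"angular":[0,0,-0.1],"jaw":0},{"translation":[28,-3,90],"angular":[0,0,-0.1],"jaw":0},{"translation":[28,-3,115],"angular":[0,0,-0.1],"jaw":0},{"translation":[28,-3,125],"angular":[0,0,-0.1],"jaw":0},{"translation":[28,-3,130],"angular":[0,0,-0.1],"jaw":0},{"translation":[28,-3,130],"angular":[0,0,-0.1],"jaw":0},{"translation":[28,-3,130],"angular":[0,0,-0.1],"jaw":0}]'
```

```text
t: 15.5
ee_pos: [430.8, 192.0, 103.9]
orientation: [-3.137, -0.157, -0.002]
ft_force: [-0.6, 0.1, -0.0]
width: 11.0
grasp_force: 0.0
```

```bash
python3 -m creep '[{"translation":[0,0,15],"angular":[0,0,0],"jaw":0},{"translation":[0,0,26],"angular":[0,0,0],"jaw":0},{"translation":[0,0,32],"angular":[0,0,0],"jaw":0},{"translation":[0,0,37],"angular":[0,0,0],"jaw":0},{"translation":[0,0,40],"angular":[0,0,0],"jaw":0},{"translation":[0,0,40],"angular":[0,0,0],"jaw":0},{"translation":[0,0,40],"angular":[0,0,0],"jaw":0},{"translation":[0,0,40],"angular":[0,0,0],"jaw":0}]'
python3 -m creep '[{"translation":[0,0,0],"angular":[0,0,0],"jaw":0},{"translation":[0,0,-10],"angular":[0,0,0],"jaw":0},{"translation":[0,0,-40],"angular":[0,0,0],"jaw":0},{"translation":[0,-40,-85],"angular":[0,0,0],"jaw":0},{"translation":[0,-80,-85],"angular":[0,0,0],"jaw":0},{"translation":[0,-120,-85],"angular":[0,0,0],"jaw":0},{"translation":[0,-120,-85],"angular":[0,0,0],"jaw":0},{"translation":[0,-120,-85],"angular":[0,0,0],"jaw":0}]'
python3 - <<'E'
from h import *
info,im=snap('wrist','w4')
for c in caps(im,info):print(*c)
for z in(78,74.5,68):print(z,px("wrist",[430.7,191.7,z],info),px("wrist",[428.6,312.7,z],info))
E
```

```text
t: 16.5
ee_pos: [430.4, 191.9, 65.4]
orientation: [-3.137, -0.157, -0.001]
ft_force: [-8.7, -3.5, 39.5]
width: 0.3
grasp_force: 19.4
t: 17.5
ee_pos: [417.7, 310.5, 147.5]
orientation: [3.137, 0.158, -0.002]
ft_force: [0.7, -0.3, -0.1]
width: 0.4
grasp_force: 0.0
[270.56 446.73] [238, 443, 64, 8, 481] [288.86 321.99  78.  ]
[467.27 191.99] [456, 181, 23, 23, 389] [461.4  228.31  78.  ]
[510.26 246.31] [491, 225, 40, 42, 1496] [433.69 198.55  78.  ]
[304.35 243.29] [285, 226, 37, 32, 930] [424.03 313.5   78.  ]
78 [521.1  252.57] [306.57 235.53]
74.5 [518.14 250.89] [306.6  234.07]
68 [512.87 247.88] [306.65 231.46]
```

View pics/w4.png

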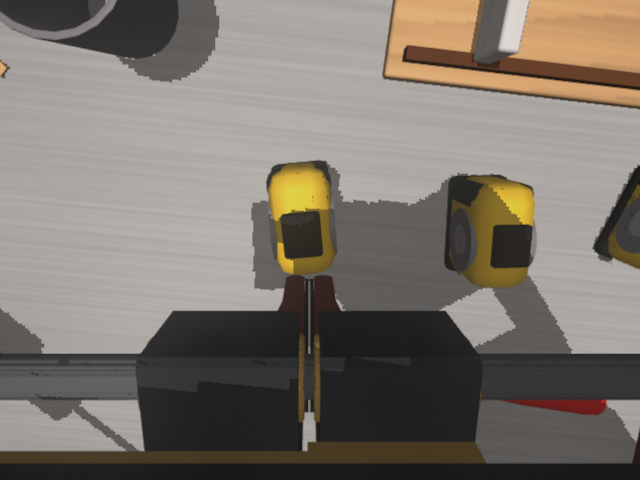

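```bash
python3 -c "
from h import *
delta([428,313.5,65.5],0.19,False)"
```

```text
translation [10.6 -2.4 82.1] angular [ 0.    0.   -0.09] q6 2.01
```

```bash
python3 -m creep '[{"translation":[10.6,-2.4,30],"angular":[0,0,-0.09],"jaw":0},{"translation":[10.6,-2.4,55],"angular":[0,0,-0.09],"jaw":0},{"translation":[10.6,-2.4,68],"angular":[0,0,-0.09],"jaw":0},{"translation":[10.6,-2.4,76],"angular":[0,0,-0.09],"jaw":0},{"translation":[10.6,-2.4,81],"angular":[0,0,-0.09],"jaw":0},{"translation":[10.6,-2.4,82.3],"angular":[0,0,-0.09],"jaw":0},{"translation":[10.6,-2.4,82.3],"angular":[0,0,-0.09],"jaw":0},{"translation":[10.6,-2.4,82.3],"angular":[0,0,-0.09],"jaw":0}]'
python3 -m creep '[{"translation":[0,0,0],"angular":[0,0,0],"jaw":0},{"translation":[0,0,-10],"angular":[0,0,0],"jaw":0},{"translation":[0,0,-45],"angular":[0,0,0],"jaw":0},{"translation":[0,10,-85],"angular":[0,0,0.09],"jaw":0},{"translation":[0,68,-85],"angular":[0,0,0.19],"jaw":0},{"translation":[0,120,-85],"angular":[0,0,0.19],"jaw":0},{"translation":[0,120,-85],"angular":[0,0,0.19],"jaw":0},{"translation":[0,120,-85],"angular":[0,0,0.19],"jaw":0}]'
python3 -c "
from h import *
info,im=snap('wrist','w5')
for c in caps(im,info):print(*c)
delta([448,193.5-120,150],-.1,False)"
```

```text
t: 18.55
ee_pos: [428.5, 314.5, 66.6]
orientation: [3.127, 0.298, 0.0]
ft_force: [-2.9, -2.9, 4.8]
width: 0.3
grasp_force: 2.9
t: 19.55
ee_pos: [451.9, 197.2, 151.6]
orientation: [-3.141, 0.002, -0.003]
ft_force: [0.8, 0.3, 0.1]
width: 0.3
grasp_force: 0.0
[270.5  446.73] [238, 443, 64, 8, 479] [322.05 222.31  78.  ]
[316.07 269.62] [300, 259, 35, 28, 623] [441.99 193.1   78.  ]
[482.99 195.87] [471, 187, 25, 19, 348] [484.6  100.87  78.  ]
[516.84 257.53] [499, 236, 37, 44, 1153] [449.04  78.05  78.  ]
translation [ -3.7 124.1   1.3] angular [-0.  -0.   0.1] q6 1.83
```

View pics/w5.png

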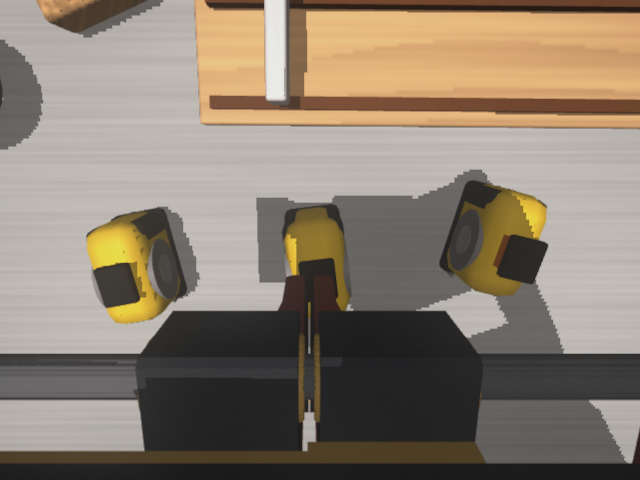

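Run:
```python
from h import *
info=ctrl.camera_info("wrist")
for z in(78,74.5,68):print(z,px("wrist",[428.3,313.5,z],info),px("wrist",[430.7,191.7,z],info),px("wrist",[448,75,z],info))
im=cv2.imread("pics/w5.png")
def big(x0,y0,f=im):return cv2.resize(f[y0:y0+130,x0:x0+130],(390,390),interpolation=cv2.INTER_CUBIC)
im4=cv2.imread("pics/w4.png")
cv2.imwrite("pics/c1.png",np.hstack([big(75,195),big(435,165,im4)]))
```

```text
78 [110.92 291.81] [319.08 287.78] [522.8  259.18]
74.5 [113.57 289.68] [318.95 285.7 ] [519.89 257.45]
68 [118.31 285.87] [318.72 281.98] [514.68 254.36]
```

View pics/c1.png

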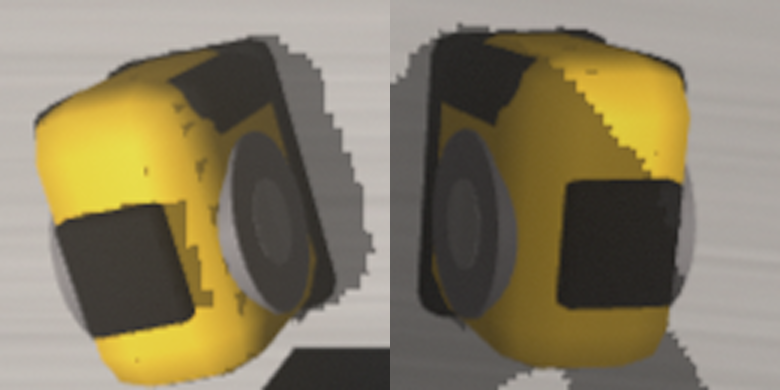

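```bash
python3 -m creep '[{"translation":[-2,50,0],"angular":[0,0,0.12],"jaw":0},{"translation":[-3.5,105,0],"angular":[0,0,0.24],"jaw":0},{"translation":[-3.5,121.5,0],"angular":[0,0,0.24],"jaw":0},{"translation":[-3.5,121.5,30],"angular":[0,0,0.24],"jaw":0},{"translation":[-3.5,121.5,55],"angular":[0,0,0.24],"jaw":0},{"translation":[-3.5,121.5,65],"angular":[0,0,0.24],"jaw":0},{"translation":[-3.5,121.5,65],"angular":[0,0,0.24],"jaw":0},{"translation":[-3.5,121.5,65],"angular":[0,0,0.24],"jaw":0}]'
python3 -c "
from h import *
delta([448.2,76,65],-.24,False)"
```

```text
t: 20.6
ee_pos: [448.4, 75.8, 86.5]
orientation: [-3.119, 0.375, -0.002]
ft_force: [0.1, 0.6, 0.1]
width: 0.3
grasp_force: 0.0
translation [-0.2 -0.1 21.5] angular [-0. -0.  0.] q6 1.98
```

```bash
python3 -m creep '[{"translation":[0,0,7],"angular":[0,0,0],"jaw":0},{"translation":[0,0,13],"angular":[0,0,0],"jaw":0},{"translation":[0,0,18],"angular":[0,0,0],"jaw":0},{"translation":[0,0,21],"angular":[0,0,0],"jaw":0},{"translation":[0,0,21.8],"angular":[0,0,0],"jaw":0},{"translation":[0,0,21.8],"angular":[0,0,0],"jaw":0},{"translation":[0,0,21.8],"angular":[0,0,0],"jaw":0},{"translation":[0,0,21.8],"angular":[0,0,0],"jaw":0}]'
python3 -m creep '[{"translation":[0,0,0],"angular":[0,0,0],"jaw":0},{"translation":[0,0,-10],"angular":[0,0,0],"jaw":0},{"translation":[0,0,-45],"angular":[0,0,0],"jaw":0},{"translation":[2,10,-85],"angular":[0,0,-0.1],"jaw":0},{"translation":[12,68,-85],"angular":[0,0,-0.24],"jaw":0},{"translation":[21,119,-85],"angular":[0,0,-0.24],"jaw":0},{"translation":[21,119,-85],"angular":[0,0,-0.24],"jaw":0},{"translation":[21,119,-85],"angular":[0,0,-0.24],"jaw":0}]'
python3 - <<'E'
from h import *
info,im=snap('wrist','w6')
for c in caps(im,info):print(*c)
for z in(78,74.5,68):print(z,px("wrist",[448.2,76,z],info))
E
```

```text
t: 21.6
ee_pos: [448.7, 75.5, 65.7]
orientation: [-3.118, 0.377, -0.003]
ft_force: [-3.5, 0.7, 27.9]
width: 0.5
grasp_force: 14.0
t: 22.6
ee_pos: [439.2, -45.1, 148.7]
orientation: [-3.141, 0.002, 0.002]
ft_force: [0.5, 0.2, -0.7]
width: 0.5
grasp_force: 0.0
[270.5  446.73] [238, 443, 64, 8, 479] [311.3  -20.35  78.  ]
[477.87 197.61] [468, 186, 20, 24, 366] [ 471.16 -137.67   78.  ]
[532.31 253.39] [518, 232, 30, 44, 1248] [ 439.37 -171.41   78.  ]
78 [ 92.61 239.28]
74.5 [ 95.63 237.78]
68 [101.01 235.09]
```

View pics/w6.png

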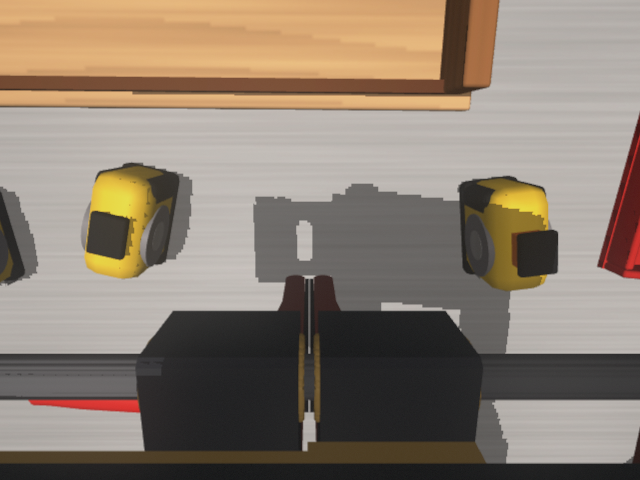

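```bash
python3 -c "
from h import *
i=ctrl.camera_info('wrist');p=w('wrist',(537,253),78,i);print(p,w('wrist',(109,236),68,i))
delta([p[0],p[1],65],.12,False)"
```

```text
[ 439.92 -173.55   78.  ] [447.65  71.92  68.  ]
translation [  0.6 128.9  83.7] angular [-0.    0.   -0.12] q6 1.08
```

```bash
python3 -m creep '[{"translation":[0,50,0],"angular":[0,0,-0.06],"jaw":0},{"translation":[0,105,0],"angular":[0,0,-0.12],"jaw":0},{"translation":[0,130.5,0],"angular":[0,0,-0.12],"jaw":0},{"translation":[0,130.5,30],"angular":[0,0,-0.12],"jaw":0},{"translation":[0,130.5,53],"angular":[0,0,-0.12],"jaw":0},{"translation":[0,130.5,63],"angular":[0,0,-0.12],"jaw":0},{"translation":[0,130.5,63],"angular":[0,0,-0.12],"jaw":0},{"translation":[0,130.5,63],"angular":[0,0,-0.12],"jaw":0}]'
python3 -m creep '[{"translation":[0,0,7],"angular":[0,0,0],"jaw":0},{"translation":[0,0,12],"angular":[0,0,0],"jaw":0},{"translation":[0,0,17],"angular":[0,0,0],"jaw":0},{"translation":[0,0,20],"angular":[0,0,0],"jaw":0},{"translation":[0,0,20.8],"angular":[0,0,0],"jaw":0},{"translation":[0,0,20.8],"angular":[0,0,0],"jaw":0},{"translation":[0,0,20.8],"angular":[0,0,0],"jaw":0},{"translation":[0,0,20.8],"angular":[0,0,0],"jaw":0}]'
python3 -m creep '[{"translation":[0,0,0],"angular":[0,0,0],"jaw":0},{"translation":[0,0,-10],"angular":[0,0,0],"jaw":0},{"translation":[0,0,-45],"angular":[0,0,0],"jaw":0.5},{"translation":[0,-30,-85],"angular":[0,0,0],"jaw":1},{"translation":[0,-70,-85],"angular":[0,0,0],"jaw":1},{"translation":[0,-70,-85],"angular":[0,0,0],"jaw":1},{"translation":[0,-70,-85],"angular":[0,0,0],"jaw":1},{"translation":[0,-70,-85],"angular":[0,0,0],"jaw":1}]'
python3 - <<'E'
from h import *
info,im=snap('wrist','w7')
for c in caps(im,info):print(*c)
for z in(78,74.5,68):print(z,px("wrist",[440,-175,z],info))
E
```

```text
t: 23.65
ee_pos: [440.4, -175.5, 86.6]
orientation: [3.135, 0.189, 0.001]
ft_force: [0.1, 0.5, -0.6]
width: 0.5
grasp_force: 0.0
t: 24.65
ee_pos: [440.5, -176.0, 66.1]
orientation: [3.135, 0.188, 0.002]
ft_force: [-0.7, 1.6, 14.2]
width: 0.4
grasp_force: 7.0
t: 25.65
ee_pos: [431.3, -106.9, 149.9]
orientation: [-3.136, -0.187, 0.001]
ft_force: [0.3, 0.5, 0.1]
width: 57.0
grasp_force: 0.0
[427.56 251.65] [409, 231, 39, 43, 1585] [ 440.36 -173.78   78.  ]
[ 69.32 146.72] [56, 135, 29, 25, 626] [475.21  27.    78.  ]
78 [429.56 252.51]
74.5 [427.9  250.85]
68 [424.93 247.88]
```

View pics/w7.png

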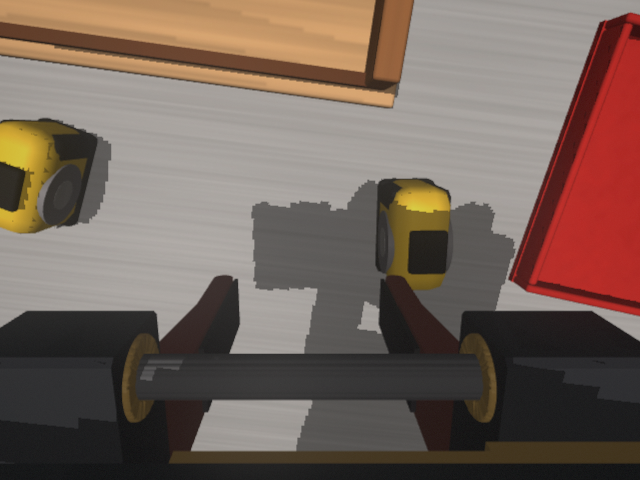

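```bash
python3 -c "
from h import *
delta([439.2,-45.1,148.7],0,False)"
```

```text
translation [ 15.2 -60.5   1.2] angular [-0.    0.    0.12] q6 1.47
```

```bash
python3 -m creep '[{"translation":[8,-30,1.2],"angular":[0,0,0.06],"jaw":1},{"translation":[15.2,-60.5,1.2],"angular":[0,0,0.12],"jaw":1},{"translation":[15.2,-60.5,1.2],"angular":[0,0,0.12],"jaw":1},{"translation":[15.2,-60.5,1.2],"angular":[0,0,0.12],"jaw":1},{"translation":[15.2,-60.5,1.2],"angular":[0,0,0.12],"jaw":1},{"translation":[15.2,-60.5,1.2],"angular":[0,0,0.12],"jaw":1},{"translation":[15.2,-60.5,1.2],"angular":[0,0,0.12],"jaw":1},{"translation":[15.2,-60.5,1.2],"angular":[0,0,0.12],"jaw":1}]'
python3 - <<'E'
from h import *
info,im=snap('wrist','w8')
for c in caps(im,info):print(*c)
a=cv2.imread("pics/w6.png")[170:300,450:580];b=im[170:300,450:580,::-1]
cv2.imwrite("pics/c2.png",cv2.resize(np.hstack([a,b]),None,fx=3,fy=3,interpolation=cv2.INTER_CUBIC))
E
```

```text
t: 26.7
ee_pos: [439.3, -44.6, 149.0]
orientation: [-3.142, 0.001, -0.0]
ft_force: [-0.2, -0.7, -0.7]
width: 87.6
grasp_force: 0.0
[479.74 197.75] [469, 186, 22, 24, 413] [ 471.2 -138.3   78. ]
[531.47 251.75] [515, 230, 34, 45, 1398] [ 440.43 -170.49   78.  ]
```

View pics/c2.png

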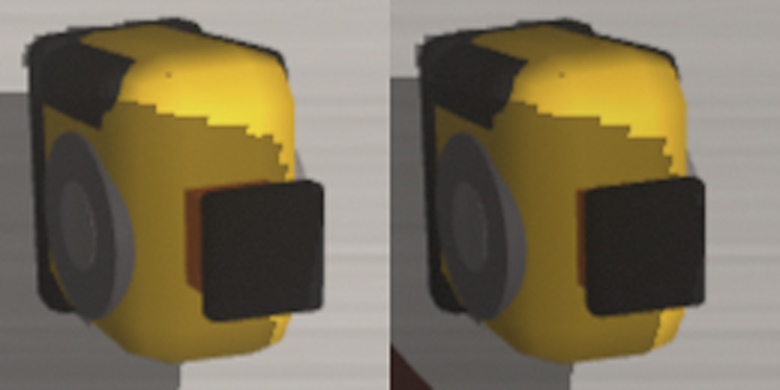

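The comparison shows the fourth tape's cap moved only about 3 px and orange stem is still visible, so it is faulty. The other three show no stem and match a latched height. I'll take the faulty one to the tray first.

```bash
python3 -m creep '[{"translation":[0,50,0],"angular":[0,0,-0.06],"jaw":1},{"translation":[0.7,100,0],"angular":[0,0,-0.12],"jaw":1},{"translation":[0.7,130.5,0],"angular":[0,0,-0.12],"jaw":1},{"translation":[0.7,130.5,20],"angular":[0,0,-0.12],"jaw":1},{"translation":[0.7,130.5,60],"angular":[0,0,-0.12],"jaw":1},{"translation":[0.7,130.5,95],"angular":[0,0,-0.12],"jaw":1},{"translation":[0.7,130.5,118],"angular":[0,0,-0.12],"jaw":1},{"translation":[0.7,130.5,127],"angular":[0,0,-0.12],"jaw":1}]'
python3 -m creep '[{"translation":[0,0,0],"angular":[0,0,0],"jaw":1},{"translation":[0,0,0],"angular":[0,0,0],"jaw":0},{"translation":[0,0,0],"angular":[0,0,0],"jaw":0},{"translation":[0,0,0],"angular":[0,0,0],"jaw":0},{"translation":[0,0,0],"angular":[0,0,0],"jaw":0},{"translation":[0,0,-15],"angular":[0,0,0],"jaw":0},{"translation":[0,0,-50],"angular":[0,0,0],"jaw":0},{"translation":[0,0,-80],"angular":[0,0,0],"jaw":0}]'
python3 -c "
from h import *
delta([489,-363,100],0,False);delta([489,-363,100],0,True)"
```

```text
t: 27.75
ee_pos: [439.2, -174.6, 20.8]
orientation: [-3.135, -0.188, 0.003]
ft_force: [-0.2, -0.7, 0.4]
width: 87.9
grasp_force: 0.0
t: 28.75
ee_pos: [439.6, -174.8, 103.5]
orientation: [-3.136, -0.188, 0.0]
ft_force: [0.8, -0.4, -2.6]
width: 39.9
grasp_force: 29.9
translation [ 26.5 192.8   3.5] angular [-0.    0.    0.12] q6 0.93
translation [ 26.5 192.8   3.5] angular [-0.    0.    0.12] q6 0.93
```

```bash
python3 -m creep '[{"translation":[6,45,0],"angular":[0,0,0.03],"jaw":0},{"translation":[13,95,0],"angular":[0,0,0.06],"jaw":0},{"translation":[20,145,0],"angular":[0,0,0.1],"jaw":0},{"translation":[26.5,193,0],"angular":[0,0,0.12],"jaw":0},{"translation":[26.5,193,15],"angular":[0,0,0.12],"jaw":0},{"translation":[26.5,193,45],"angular":[0,0,0.12],"jaw":0},{"translation":[26.5,193,66],"angular":[0,0,0.12],"jaw":0},{"translation":[26.5,193,74.5],"angular":[0,0,0.12],"jaw":0}]'
python3 -m creep '[{"translation":[0,0,0],"angular":[0,0,0],"jaw":0},{"translation":[0,0,0],"angular":[0,0,0],"jaw":1},{"translation":[0,0,0],"angular":[0,0,0],"jaw":1},{"translation":[0,0,0],"angular":[0,0,0],"jaw":1},{"translation":[0,0,0],"angular":[0,0,0],"jaw":1},{"translation":[0,0,-25],"angular":[0,0,0],"jaw":1},{"translation":[0,0,-75],"angular":[0,0,0],"jaw":1},{"translation":[0,0,-130],"angular":[0,0,0],"jaw":1}]'
python3 - <<'E'
from h import *
info,im=snap('wrist','w9')
for c in caps(im,info):print(*c)
info,im=snap('top','t3')
for b in blobs(im,info,"top"): print("tape",np.array(b[:5]),b[5])
delta([440,20,170],0,False)
E
```

```text
t: 29.75
ee_pos: [490.8, -362.5, 30.7]
orientation: [-3.141, -0.0, -0.003]
ft_force: [-2.8, 12.3, 42.1]
width: 39.8
grasp_force: 30.0
t: 30.75
ee_pos: [488.6, -363.0, 158.0]
orientation: [-3.14, 0.001, 0.003]
ft_force: [1.0, -0.5, 0.1]
width: 87.9
grasp_force: 0.0
[551.88 446.51] [521, 442, 60, 9, 475] [ 352.85 -524.02   78.  ]
tape [427.   312.13  65.06  34.95   0.17] [190.03 295.19]
tape [430.18 189.61  64.47  34.7    0.09] [247.62 293.59]
tape [446.89  72.06  64.51  35.56  -0.23] [302.75 286.24]
tape [ 484.63 -352.76   63.65   27.24    0.47] [505.44 270.16]
translation [ -52.4 -385.7   -9.3] angular [ 0.01 -0.01 -0.  ] q6 1.62
```

View pics/w9.png

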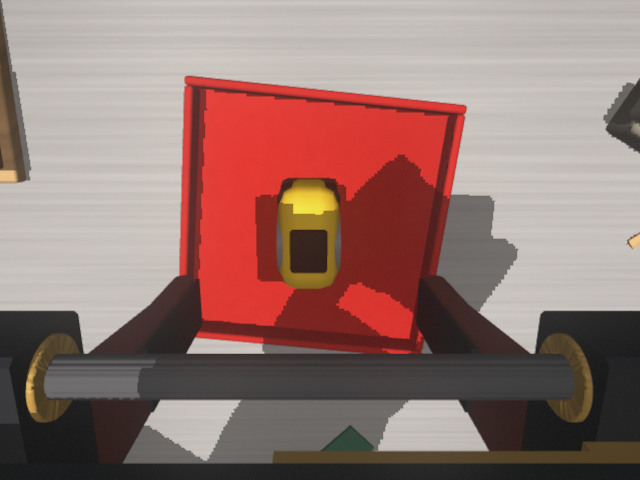

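Wrist view: the faulty tape stands in the middle of the tray, at about (308,235). Next is the third tape, for the first rack slot.

```bash
python3 -m creep '[{"translation":[-6,-50,0],"angular":[0,0,0],"jaw":1},{"translation":[-13,-110,0],"angular":[0,0,0],"jaw":1},{"translation":[-20,-170,0],"angular":[0,0,0.06],"jaw":1},{"translation":[-28,-230,0],"angular":[0,0,0.12],"jaw":1},{"translation":[-35,-290,0],"angular":[0,0,0.18],"jaw":1},{"translation":[-42,-350,0],"angular":[0,0,0.24],"jaw":1},{"translation":[-43,-405,0],"angular":[0,0,0.24],"jaw":1},{"translation":[-43,-436,0],"angular":[0,0,0.24],"jaw":1}]'
python3 - <<'E'
from h import *
delta([448,73.7,24],-.24,False)
i,im=snap("top","t4")
for b in blobs(im,i,"top"): print("tape",np.array(b[:5]),b[5])
i,im=snap("wrist")
for c in caps(im,i,z=68):print(*c)
E
```

```text
t: 31.85
ee_pos: [445.5, 74.8, 156.9]
orientation: [3.119, -0.373, -0.001]
ft_force: [-0.3, -0.4, 0.1]
width: 87.6
grasp_force: 0.0
translation [  2.8   0.5 132.9] angular [0. 0. 0.] q6 1.97
tape [426.85 312.1   64.68  35.19   0.16] [189.94 295.05]
tape [ 486.73 -359.79   63.33   36.18    0.01] [507.53 268.04]
[313.33 240.65] [296, 221, 35, 41, 1386] [448.41  73.31  68.  ]
```

```bash
python3 -m creep '[{"translation":[3,0.8,40],"angular":[0,0,0],"jaw":1},{"translation":[3,0.8,85],"angular":[0,0,0],"jaw":1},{"translation":[3,0.8,120],"angular":[0,0,0],"jaw":1},{"translation":[3,0.8,133],"angular":[0,0,0],"jaw":1},{"translation":[3,0.8,133],"angular":[0,0,0],"jaw":1},{"translation":[3,0.8,133],"angular":[0,0,0],"jaw":1},{"translation":[3,0.8,133],"angular":[0,0,0],"jaw":0},{"translation":[3,0.8,133],"angular":[0,0,0],"jaw":0}]'
python3 -m creep '[{"translation":[0,0,0],"angular":[0,0,0],"jaw":0},{"translation":[0,0,0],"angular":[0,0,0],"jaw":0},{"translation":[0,0,-15],"angular":[0,0,0],"jaw":0},{"translation":[0,0,-50],"angular":[0,0,0],"jaw":0},{"translation":[0,0,-80],"angular":[0,0,-0.15],"jaw":0},{"translation":[0,0,-80],"angular":[0,0,-0.3],"jaw":0},{"translation":[0,0,-80],"angular":[0,0,-0.45],"jaw":0},{"translation":[0,0,-80],"angular":[0,0,-0.6],"jaw":0}]'
python3 -c "
from h import *
delta([567.1,-90,100],1.56,False)"
```

```text
t: 32.95
ee_pos: [449.7, 71.3, 25.3]
orientation: [-3.119, 0.376, -0.002]
ft_force: [0.3, 0.6, -0.1]
width: 71.5
grasp_force: 0.0
t: 33.95
ee_pos: [448.8, 71.1, 105.3]
orientation: [3.089, 0.57, 0.0]
ft_force: [0.2, 0.8, -2.5]
width: 39.9
grasp_force: 29.8
translation [ 53.  192.7   5.3] angular [ 0.  -0.  -1.2] q6 -0.15
```

```bash
python3 -m creep '[{"translation":[7,27,0],"angular":[0,0,-0.17],"jaw":0},{"translation":[14,54,0],"angular":[0,0,-0.34],"jaw":0},{"translation":[22,82,0],"angular":[0,0,-0.51],"jaw":0},{"translation":[30,110,0],"angular":[0,0,-0.68],"jaw":0},{"translation":[38,138,0],"angular":[0,0,-0.85],"jaw":0},{"translation":[46,166,0],"angular":[0,0,-1.02],"jaw":0},{"translation":[53,192,0],"angular":[0,0,-1.2],"jaw":0},{"translation":[53,192,10],"angular":[0,0,-1.2],"jaw":0}]'
python3 - <<'E'
from h import *
delta([567.1,-90,38.5],1.56,False)
i,im=snap("wrist","w10")
E
```

```text
t: 34.95
ee_pos: [567.8, -91.2, 95.5]
orientation: [2.234, 2.205, 0.002]
ft_force: [-0.4, 0.3, -3.1]
width: 40.0
grasp_force: 29.8
translation [ 1.2 -0.9 57. ] angular [ 0.  0. -0.] q6 -0.15
```

View pics/w10.png

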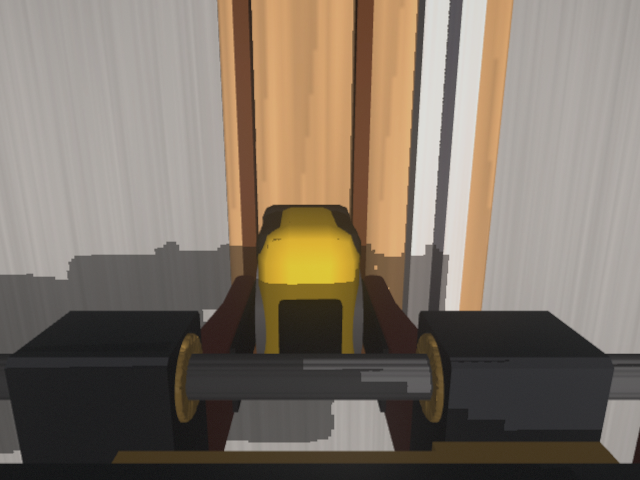

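Run:
```python
from h import *
i=ctrl.camera_info("wrist")
for u in((237,60),(251,60),(356,60),(373,60),(241,200),(255,200),(354,200),(369,200)):print(u,w("wrist",u,24,i))
```

```text
(237, 60) [531.19  12.1   24.  ]
(251, 60) [538.25  11.99  24.  ]
(356, 60) [591.18  11.14  24.  ]
(373, 60) [599.75  11.    24.  ]
(241, 200) [529.31 -59.01  24.  ]
(255, 200) [536.94 -59.13  24.  ]
(354, 200) [590.88 -59.99  24.  ]
(369, 200) [599.05 -60.12  24.  ]
```

The view shows the held tape centred over the channel, whose inner walls are at columns 253 and 355. I'll lower it.

```bash
python3 -m creep '[{"translation":[1.2,-1.5,15],"angular":[0,0,0],"jaw":0},{"translation":[1.2,-1.5,30],"angular":[0,0,0],"jaw":0},{"translation":[1.2,-1.5,42],"angular":[0,0,0],"jaw":0},{"translation":[1.2,-1.5,50],"angular":[0,0,0],"jaw":0},{"translation":[1.2,-1.5,55],"angular":[0,0,0],"jaw":0},{"translation":[1.2,-1.5,57],"angular":[0,0,0],"jaw":0},{"translation":[1.2,-1.5,57],"angular":[0,0,0],"jaw":0},{"translation":[1.2,-1.5,57],"angular":[0,0,0],"jaw":0}]'
```

```text
t: 36.0
ee_pos: [563.4, -88.6, 40.2]
orientation: [-2.232, -2.208, 0.003]
ft_force: [-15.8, 0.2, 38.1]
width: 40.3
grasp_force: 30.0
```

```bash
python3 -m creep '[{"translation":[0,0,-1],"angular":[0,0,0],"jaw":0},{"translation":[0,0,-1.5],"angular":[0,0,0],"jaw":0},{"translation":[0,0,-1.5],"angular":[0,0,0],"jaw":0},{"translation":[0,0,-1.5],"angular":[0,0,0],"jaw":0},{"translation":[0,0,-1.5],"angular":[0,0,0],"jaw":0},{"translation":[0,0,-1.5],"angular":[0,0,0],"jaw":0},{"translation":[0,0,-1.5],"angular":[0,0,0],"jaw":0},{"translation":[0,0,-1.5],"angular":[0,0,0],"jaw":0}]'
python3 -c "
from h import *
o=ctrl.get_obs();print(o['moment'])
delta([566,-90,38.5],1.56,False)
i,im=snap('wrist','w11')
for c in caps(im,i,z=80):print(*c)"
```

```text
t: 37.0
ee_pos: [563.4, -88.5, 40.2]
orientation: [-2.232, -2.208, 0.003]
ft_force: [-10.3, -0.6, 21.3]
width: 39.7
grasp_force: 30.0
[-0.14  1.75  0.02]
translation [-1.4  2.6  1.7] angular [-0.  0. -0.] q6 -0.15
[419.34 446.66] [408, 443, 23, 8, 176] [ 600.47 -124.86   80.  ]
[308.56 332.59] [275, 312, 68, 42, 2837] [563.83 -82.7   80.  ]
```

```bash
python3 -m creep '[{"translation":[0,-1.5,0.5],"angular":[0,0,0],"jaw":0},{"translation":[0,-1.5,0.5],"angular":[0,0,0],"jaw":0.5},{"translation":[0,-1.5,0.5],"angular":[0,0,0],"jaw":0.7},{"translation":[0,-1.5,0.5],"angular":[0,0,0],"jaw":1},{"translation":[0,-1.5,0.5],"angular":[0,0,0],"jaw":1},{"translation":[0,-1.5,-20],"angular":[0,0,0],"jaw":1},{"translation":[0,-1.5,-70],"angular":[0,0,0],"jaw":1},{"translation":[-40,-1.5,-120],"angular":[0,0,0],"jaw":1}]'
python3 - <<'E'
from h import *
i,im=snap("wrist","w12")
for c in caps(im,i,z=80):print(*c)
for b in blobs(im,i,"wrist",74,amin=300): print("tape",np.array(b[:5]),b[5])
print(ctrl.get_obs()["ee_pos"],px("wrist",[566,-88.5,80],i))
E
```

```text
t: 38.05
ee_pos: [562.6, -126.4, 158.6]
orientation: [-2.229, -2.212, 0.001]
ft_force: [1.4, -0.6, 0.3]
width: 87.8
grasp_force: 0.0
tape [563.71 -86.55  63.96  35.74   1.56] [309.66 177.67]
[ 566.52 -132.07  165.49] [313.67 184.39]
```

View pics/w12.png

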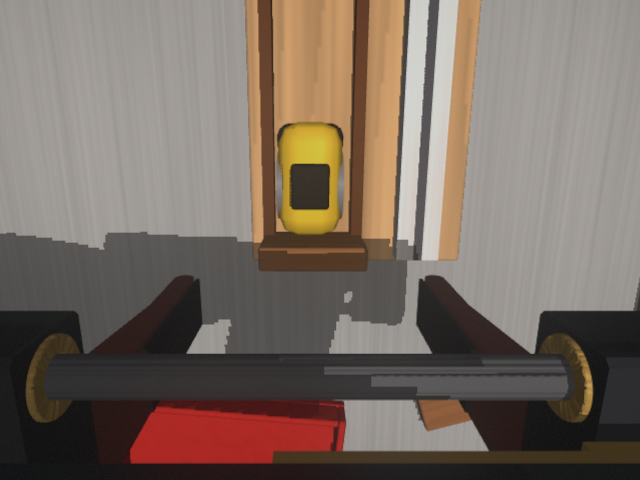

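The racked tape stands square in the channel at (310,178), close to the end block. Next is the second tape.

```bash
python3 -c "
from h import *
delta([431,192,158],0.1,False)"
```

```text
translation [ 322.7 -138.8    5. ] angular [ 0.01 -0.    1.46] q6 1.89
```

```bash
python3 -m creep '[{"translation":[40,-17,0],"angular":[0,0,0.18],"jaw":1},{"translation":[80,-34,0],"angular":[0,0,0.36],"jaw":1},{"translation":[120,-52,0],"angular":[0,0,0.54],"jaw":1},{"translation":[160,-70,0],"angular":[0,0,0.72],"jaw":1},{"translation":[200,-87,0],"angular":[0,0,0.9],"jaw":1},{"translation":[245,-105,0],"angular":[0,0,1.08],"jaw":1},{"translation":[290,-123,5],"angular":[0,0,1.26],"jaw":1},{"translation":[322.7,-138.8,5],"angular":[0,0,1.46],"jaw":1}]'
python3 - <<'E'
from h import *
i,im=snap("wrist")
for c in caps(im,i,z=68):print(*c)
for b in blobs(im,i,"wrist",62,amin=300): print("tape",np.array(b[:5]),b[5])
delta([430.5,192,24],.1,False)
E
```

```text
t: 39.1
ee_pos: [426.8, 198.0, 152.5]
orientation: [-3.136, -0.179, 0.0]
ft_force: [0.9, -0.9, 0.1]
width: 87.9
grasp_force: 0.0
[320.11 240.6 ] [303, 220, 35, 42, 1435] [432.02 191.74  68.  ]
tape [437.51 192.97  66.21  35.88   0.11] [319.05 228.34]
tape [433.7  311.16  65.37  37.79   0.16] [124.64 211.3 ]
translation [  4.3   8.9 128.5] angular [-0.  0.  0.] q6 1.89
```

```bash
python3 -m creep '[{"translation":[5,9,40],"angular":[0,0,0],"jaw":1},{"translation":[5,9,85],"angular":[0,0,0],"jaw":1},{"translation":[5,9,115],"angular":[0,0,0],"jaw":1},{"translation":[5,9,128],"angular":[0,0,0],"jaw":1},{"translation":[5,9,128],"angular":[0,0,0],"jaw":1},{"translation":[5,9,128],"angular":[0,0,0],"jaw":1},{"translation":[5,9,128],"angular":[0,0,0],"jaw":0},{"translation":[5,9,128],"angular":[0,0,0],"jaw":0}]'
python3 -m creep '[{"translation":[0,0,0],"angular":[0,0,0],"jaw":0},{"translation":[0,0,0],"angular":[0,0,0],"jaw":0},{"translation":[0,0,0],"angular":[0,0,0],"jaw":0},{"translation":[0,0,-10],"angular":[0,0,0],"jaw":0},{"translation":[0,0,-25],"angular":[0,0,0],"jaw":0},{"translation":[0,0,-45],"angular":[0,0,0],"jaw":0},{"translation":[0,0,-65],"angular":[0,0,0],"jaw":0},{"translation":[0,0,-75],"angular":[0,0,0],"jaw":0}]'
python3 -c "
from h import *
delta([566.5,-12.5,100],1.56,False)"
```

```text
t: 40.15
ee_pos: [434.2, 188.4, 25.6]
orientation: [-3.135, -0.188, -0.002]
ft_force: [0.4, 0.6, -0.5]
width: 71.5
grasp_force: 0.0
t: 41.15
ee_pos: [434.2, 188.3, 101.5]
orientation: [-3.135, -0.188, -0.003]
ft_force: [0.8, 0.4, -3.6]
width: 39.9
grasp_force: 30.0
translation [107.4 215.2   1.6] angular [ 0.   -0.   -1.44] q6 -0.01
```

```bash
python3 -m creep '[{"translation":[12,25,0],"angular":[0,0,-0.18],"jaw":0},{"translation":[26,52,0],"angular":[0,0,-0.36],"jaw":0},{"translation":[40,80,0],"angular":[0,0,-0.54],"jaw":0},{"translation":[54,108,0],"angular":[0,0,-0.72],"jaw":0},{"translation":[68,136,0],"angular":[0,0,-0.9],"jaw":0},{"translation":[82,164,0],"angular":[0,0,-1.08],"jaw":0},{"translation":[96,191,0],"angular":[0,0,-1.26],"jaw":0},{"translation":[107.5,214,0],"angular":[0,0,-1.44],"jaw":0}]'
python3 -m creep '[{"translation":[0,0,5],"angular":[0,0,0],"jaw":0},{"translation":[0,0,10],"angular":[0,0,0],"jaw":0},{"translation":[0,0,20],"angular":[0,0,0],"jaw":0},{"translation":[0,0,26],"angular":[0,0,0],"jaw":0},{"translation":[0,0,30],"angular":[0,0,0],"jaw":0},{"translation":[0,0,30],"angular":[0,0,0],"jaw":0},{"translation":[0,0,30],"angular":[0,0,0],"jaw":0},{"translation":[0,0,30],"angular":[0,0,0],"jaw":0}]'
python3 -c "
from h import *
delta([566,-11,41],1.56,False)"
```

```text
t: 42.15
ee_pos: [566.2, -12.5, 99.9]
orientation: [-2.228, -2.215, 0.0]
ft_force: [0.7, -0.1, -3.8]
width: 40.1
grasp_force: 30.0
t: 43.15
ee_pos: [566.2, -11.5, 70.1]
orientation: [2.234, 2.209, 0.001]
ft_force: [0.2, -1.1, -1.9]
width: 39.8
grasp_force: 30.0
translation [ 0.5 -0.2 29.1] angular [ 0.  0. -0.] q6 -0.01
```

```bash
python3 -m creep '[{"translation":[0.5,0,8],"angular":[0,0,0],"jaw":0},{"translation":[0.5,0,15],"angular":[0,0,0],"jaw":0},{"translation":[0.5,0,21],"angular":[0,0,0],"jaw":0},{"translation":[0.5,0,25],"angular":[0,0,0],"jaw":0},{"translation":[0.5,0,27.5],"angular":[0,0,0],"jaw":0},{"translation":[0.5,0,29],"angular":[0,0,0],"jaw":0},{"translation":[0.5,0,29],"angular":[0,0,0],"jaw":0},{"translation":[0.5,0,29],"angular":[0,0,0],"jaw":0}]'
```

```text
t: 44.15
ee_pos: [566.1, -11.0, 41.0]
orientation: [2.234, 2.209, 0.0]
ft_force: [0.2, -0.6, -3.6]
width: 39.8
grasp_force: 30.0
```

```bash
python3 -m creep '[{"translation":[0,0,0.7],"angular":[0,0,0],"jaw":0},{"translation":[0,0,1.4],"angular":[0,0,0],"jaw":0},{"translation":[0,0,2],"angular":[0,0,0],"jaw":0},{"translation":[0,0,2],"angular":[0,0,0],"jaw":0},{"translation":[0,0,2],"angular":[0,0,0],"jaw":0},{"translation":[0,0,2],"angular":[0,0,0],"jaw":0},{"translation":[0,0,2],"angular":[0,0,0],"jaw":0},{"translation":[0,0,2],"angular":[0,0,0],"jaw":0}]'
```

```text
t: 45.15
ee_pos: [566.0, -11.0, 38.9]
orientation: [2.234, 2.209, -0.0]
ft_force: [0.3, 0.3, -2.9]
width: 40.0
grasp_force: 30.0
```

```bash
python3 -m creep '[{"translation":[0,0,0.6],"angular":[0,0,0],"jaw":0},{"translation":[0,0,0.6],"angular":[0,0,0],"jaw":0.6},{"translation":[0,0,0.6],"angular":[0,0,0],"jaw":0.8},{"translation":[0,0,0.6],"angular":[0,0,0],"jaw":1},{"translation":[0,0,0.6],"angular":[0,0,0],"jaw":1},{"translation":[0,0,-20],"angular":[0,0,0],"jaw":1},{"translation":[0,0,-65],"angular":[0,0,0],"jaw":1},{"translation":[-20,0,-115],"angular":[0,0,0],"jaw":1}]'
python3 - <<'E'
from h import *
i,im=snap("wrist","w13")
for c in caps(im,i,z=80):print(*c)
for b in blobs(im,i,"wrist",74,amin=300): print("tape",np.array(b[:5]),b[5])
delta([428.5,313,158],0.17,False)
E
```

```text
t: 46.15
ee_pos: [565.2, -30.3, 154.5]
orientation: [-2.231, -2.21, 0.002]
ft_force: [0.7, -0.7, 0.3]
width: 87.5
grasp_force: 0.0
[285.42 272.83] [280, 264, 12, 19, 197] [551.72 -43.14  80.  ]
[329.55 273.95] [324, 265, 12, 19, 197] [577.37 -44.1   80.  ]
[306.98 338.59] [290, 324, 35, 30, 1043] [563.76 -85.13  80.  ]
tape [564.07 -73.12  50.36  33.42   1.54] [306.79 318.48]
tape [566.43  -8.43  65.36  35.61   1.55] [310.32 210.58]
translation [ 344.4 -144.3    1.6] angular [ 0.01 -0.01  1.39] q6 2.03
```

```bash
python3 -m creep '[{"translation":[43,-18,0],"angular":[0,0,0.17],"jaw":1},{"translation":[86,-36,0],"angular":[0,0,0.34],"jaw":1},{"translation":[129,-54,0],"angular":[0,0,0.52],"jaw":1},{"translation":[172,-72,0],"angular":[0,0,0.7],"jaw":1},{"translation":[215,-90,0],"angular":[0,0,0.87],"jaw":1},{"translation":[258,-108,0],"angular":[0,0,1.04],"jaw":1},{"translation":[301,-126,0],"angular":[0,0,1.22],"jaw":1},{"translation":[344.4,-144.3,0],"angular":[0,0,1.39],"jaw":1}]'
python3 - <<'E'
from h import *
i,im=snap("wrist")
for c in caps(im,i,z=68):print(*c)
for b in blobs(im,i,"wrist",62,amin=300): print("tape",np.array(b[:5]),b[5])
delta([428.5,313.5,25],.17,False)
E
```

```text
t: 47.2
ee_pos: [424.7, 316.4, 153.8]
orientation: [-3.131, -0.257, -0.001]
ft_force: [0.7, -1.3, 0.7]
width: 87.8
grasp_force: 0.0
[311.07 241.81] [294, 221, 36, 41, 1353] [428.25 315.54  68.  ]
tape [434.41 317.26  66.78  35.39   0.18] [310.65 228.61]
translation [  3.9   8.  129. ] angular [-0.   -0.   -0.01] q6 2.03
```

```bash
python3 -m creep '[{"translation":[4,7,40],"angular":[0,0,0],"jaw":1},{"translation":[4,7,85],"angular":[0,0,0],"jaw":1},{"translation":[4,7,115],"angular":[0,0,0],"jaw":1},{"translation":[4,7,129],"angular":[0,0,0],"jaw":1},{"translation":[4,7,129],"angular":[0,0,0],"jaw":1},{"translation":[4,7,129],"angular":[0,0,0],"jaw":1},{"translation":[4,7,129],"angular":[0,0,0],"jaw":0},{"translation":[4,7,129],"angular":[0,0,0],"jaw":0}]'
python3 -m creep '[{"translation":[0,0,0],"angular":[0,0,0],"jaw":0},{"translation":[0,0,0],"angular":[0,0,0],"jaw":0},{"translation":[0,0,0],"angular":[0,0,0],"jaw":0},{"translation":[0,0,-10],"angular":[0,0,0],"jaw":0},{"translation":[0,0,-25],"angular":[0,0,0],"jaw":0},{"translation":[0,0,-45],"angular":[0,0,0],"jaw":0},{"translation":[0,0,-65],"angular":[0,0,0],"jaw":0},{"translation":[0,0,-75],"angular":[0,0,0],"jaw":0}]'
python3 -c "
from h import *
delta([567,67,100],1.56,False)"
```

```text
t: 48.25
ee_pos: [430.9, 309.1, 25.7]
orientation: [-3.13, -0.266, -0.002]
ft_force: [0.0, -0.0, -0.1]
width: 71.4
grasp_force: 0.0
t: 49.25
ee_pos: [430.9, 309.0, 101.6]
orientation: [-3.129, -0.266, -0.003]
ft_force: [-0.4, -0.3, -1.5]
width: 39.9
grasp_force: 30.0
translation [ 93.3 261.5   1.5] angular [ 0.   -0.   -1.39] q6 0.13
```

```bash
python3 -m creep '[{"translation":[11,32,0],"angular":[0,0,-0.17],"jaw":0},{"translation":[23,65,0],"angular":[0,0,-0.34],"jaw":0},{"translation":[35,98,0],"angular":[0,0,-0.52],"jaw":0},{"translation":[47,131,0],"angular":[0,0,-0.7],"jaw":0},{"translation":[59,164,0],"angular":[0,0,-0.87],"jaw":0},{"translation":[71,198,0],"angular":[0,0,-1.04],"jaw":0},{"translation":[83,231,0],"angular":[0,0,-1.22],"jaw":0},{"translation":[93.2,262,0],"angular":[0,0,-1.39],"jaw":0}]'
python3 -m creep '[{"translation":[0,0,5],"angular":[0,0,0],"jaw":0},{"translation":[0,0,10],"angular":[0,0,0],"jaw":0},{"translation":[0,0,20],"angular":[0,0,0],"jaw":0},{"translation":[0,0,26],"angular":[0,0,0],"jaw":0},{"translation":[0,0,30],"angular":[0,0,0],"jaw":0},{"translation":[0,0,30],"angular":[0,0,0],"jaw":0},{"translation":[0,0,30],"angular":[0,0,0],"jaw":0},{"translation":[0,0,30],"angular":[0,0,0],"jaw":0}]'
python3 -c "
from h import *
delta([566.8,66.5,39],1.56,False)"
```

```text
t: 50.25
ee_pos: [566.8, 65.1, 100.0]
orientation: [-2.228, -2.215, 0.0]
ft_force: [1.1, 0.6, -1.9]
width: 40.0
grasp_force: 30.0
t: 51.25
ee_pos: [566.7, 66.3, 70.1]
orientation: [2.234, 2.209, 0.001]
ft_force: [0.1, -0.6, -2.5]
width: 40.0
grasp_force: 30.0
translation [ 0.2  0.1 31.1] angular [ 0. -0. -0.] q6 0.13
```

```bash
python3 -m creep '[{"translation":[0,0,8],"angular":[0,0,0],"jaw":0},{"translation":[0,0,15],"angular":[0,0,0],"jaw":0},{"translation":[0,0,21],"angular":[0,0,0],"jaw":0},{"translation":[0,0,26],"angular":[0,0,0],"jaw":0},{"translation":[0,0,29],"angular":[0,0,0],"jaw":0},{"translation":[0,0,31],"angular":[0,0,0],"jaw":0},{"translation":[0,0,31],"angular":[0,0,0],"jaw":0},{"translation":[0,0,31],"angular":[0,0,0],"jaw":0}]'
```

```text
t: 52.25
ee_pos: [566.6, 66.3, 39.0]
orientation: [2.234, 2.209, 0.0]
ft_force: [0.7, 0.7, -2.6]
width: 40.0
grasp_force: 30.0
```

```bash
python3 -m creep '[{"translation":[0,0,0.6],"angular":[0,0,0],"jaw":0},{"translation":[0,0,0.6],"angular":[0,0,0],"jaw":0.6},{"translation":[0,0,0.6],"angular":[0,0,0],"jaw":0.8},{"translation":[0,0,0.6],"angular":[0,0,0],"jaw":1},{"translation":[0,0,0.6],"angular":[0,0,0],"jaw":1},{"translation":[0,0,-20],"angular":[0,0,0],"jaw":1},{"translation":[0,0,-65],"angular":[0,0,0],"jaw":1},{"translation":[-20,0,-115],"angular":[0,0,0],"jaw":1}]'
python3 - <<'E'
from h import *
i,im=snap("wrist","w14")
for b in blobs(im,i,"wrist",74,amin=300): print("tape",np.array(b[:5]),b[5])
delta([645.6,235,160],0.7,False)
E
```

```text
t: 53.25
ee_pos: [565.8, 46.8, 154.5]
orientation: [-2.231, -2.21, 0.002]
ft_force: [0.9, -0.3, 0.2]
width: 87.5
grasp_force: 0.0
tape [563.89 -73.86  38.79  33.41   1.56] [307.3  425.16]
tape [566.67   3.94  49.43  33.69   1.55] [310.23 318.5 ]
tape [567.26  69.31  65.17  35.77   1.56] [310.48 209.97]
translation [191.   74.    1.8] angular [ 0.01 -0.    0.86] q6 1.22
```

```bash
python3 -m creep '[{"translation":[30,12,0],"angular":[0,0,0.15],"jaw":1},{"translation":[70,27,0],"angular":[0,0,0.3],"jaw":1},{"translation":[110,42,0],"angular":[0,0,0.45],"jaw":1},{"translation":[150,58,0],"angular":[0,0,0.6],"jaw":1},{"translation":[180,70,0],"angular":[0,0,0.75],"jaw":1},{"translation":[191,74,0],"angular":[0,0,0.86],"jaw":1},{"translation":[191,74,0],"angular":[0,0,0.86],"jaw":1},{"translation":[191,74,0],"angular":[0,0,0.86],"jaw":1}]'
python3 - <<'E'
from h import *
i,im=snap("wrist","w15")
for b in blobs(im,i,"wrist",93,(0,150,60),(8,255,255),300):print(np.array(b[:5]),b[5])
delta([645.6,235.3,69],0.7,False)
E
```

```text
t: 54.3
ee_pos: [642.0, 235.9, 153.5]
orientation: [2.95, 1.079, -0.001]
ft_force: [0.0, -0.2, -0.4]
width: 88.2
grasp_force: 0.0
[646.62 235.55  49.38  14.17   0.7 ] [313.6  252.84]
translation [ 2.5  2.5 84.7] angular [-0.  0.  0.] q6 1.22
```

```bash
python3 -m creep '[{"translation":[2.5,2.3,35],"angular":[0,0,0],"jaw":1},{"translation":[2.5,2.3,65],"angular":[0,0,0],"jaw":1},{"translation":[2.5,2.3,80],"angular":[0,0,0],"jaw":1},{"translation":[2.5,2.3,84.5],"angular":[0,0,0],"jaw":1},{"translation":[2.5,2.3,84.5],"angular":[0,0,0],"jaw":0},{"translation":[2.5,2.3,84.5],"angular":[0,0,0],"jaw":0},{"translation":[2.5,2.3,84.5],"angular":[0,0,0],"jaw":0},{"translation":[2.5,2.3,84.5],"angular":[0,0,0],"jaw":0}]'
python3 -m creep '[{"translation":[0,0,0],"angular":[0,0,0],"jaw":0},{"translation":[0,0,0],"angular":[0,0,0],"jaw":0},{"translation":[-8,9,0],"angular":[0,0,0],"jaw":0},{"translation":[-22,26,0],"angular":[0,0,0],"jaw":0},{"translation":[-38,44,0],"angular":[0,0,0],"jaw":0},{"translation":[-52,60,0],"angular":[0,0,0],"jaw":0},{"translation":[-62,72,0],"angular":[0,0,0],"jaw":0},{"translation":[-62,72,0],"angular":[0,0,0],"jaw":0}]'
```

```text
t: 55.35
ee_pos: [646.1, 236.4, 69.9]
orientation: [-2.951, -1.077, -0.001]
ft_force: [-0.5, -0.6, -0.4]
width: 51.6
grasp_force: 0.0
t: 56.35
ee_pos: [643.3, 138.7, 69.0]
orientation: [-2.952, -1.074, 0.006]
ft_force: [-6.9, -0.6, 3.0]
width: 14.7
grasp_force: 30.0
```

```bash
python3 -m creep '[{"translation":[-1,1,0],"angular":[0,0,0],"jaw":0},{"translation":[-2,2.3,0],"angular":[0,0,0],"jaw":0},{"translation":[-3,3.5,0],"angular":[0,0,0],"jaw":0},{"translation":[-3.5,4,0],"angular":[0,0,0],"jaw":0},{"translation":[-3.5,4,0],"angular":[0,0,0],"jaw":0},{"translation":[-3.5,4,0],"angular":[0,0,0],"jaw":0},{"translation":[-3.5,4,0],"angular":[0,0,0],"jaw":0},{"translation":[-3.5,4,0],"angular":[0,0,0],"jaw":0}]'
```

```text
t: 57.35
ee_pos: [643.2, 134.8, 68.9]
orientation: [-2.951, -1.076, 0.005]
ft_force: [-5.8, 1.2, 2.4]
width: 15.0
grasp_force: 30.0
```

Run:
```python
from h import *
i,im=snap("wrist","w16")
i2,t=snap("top","t16")
print(px("wrist",[568,103,74],i),px("top",[568,103,74],i2))
a=cv2.resize(im,(500,375));u,v=map(int,px("top",[568,103,74],i2))
b=cv2.resize(t[v-40:v+41,u-32:u+32],(296,375),interpolation=cv2.INTER_CUBIC)
cv2.imwrite("pics/fin.png",np.hstack([a,b])[:,:,::-1])
```

```text
[253.57 472.66] [288.51 228.76]
```

View pics/fin.png

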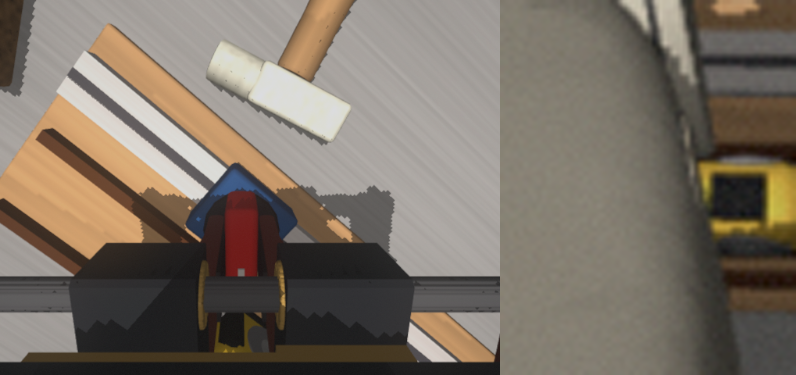

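```bash
python3 -m creep '[{"translation":[-1.5,1,0],"angular":[0,0,0],"jaw":0},{"translation":[-3,2.5,0],"angular":[0,0,0],"jaw":0},{"translation":[-4,3.8,0],"angular":[0,0,0],"jaw":0},{"translation":[-5,4.8,0],"angular":[0,0,0],"jaw":0},{"translation":[-6,5.8,0],"angular":[0,0,0],"jaw":0},{"translation":[-6,5.8,0],"angular":[0,0,0],"jaw":0},{"translation":[-6,5.8,0],"angular":[0,0,0],"jaw":0},{"translation":[-6,5.8,0],"angular":[0,0,0],"jaw":0}]'
python3 -m creep '[{"translation":[-0.5,0.5,0],"angular":[0,0,0],"jaw":0},{"translation":[-1,1.1,0],"angular":[0,0,0],"jaw":0},{"translation":[-1.5,1.7,0],"angular":[0,0,0],"jaw":0},{"translation":[-2,2.3,0],"angular":[0,0,0],"jaw":0},{"translation":[-2.5,2.9,0],"angular":[0,0,0],"jaw":0},{"translation":[-2.8,3.3,0],"angular":[0,0,0],"jaw":0},{"translation":[-2.8,3.3,0],"angular":[0,0,0],"jaw":0},{"translation":[-2.8,3.3,0],"angular":[0,0,0],"jaw":0}]'
```

```text
t: 58.45
ee_pos: [643.2, 127.0, 69.0]
orientation: [2.951, 1.076, -0.003]
ft_force: [-6.7, -0.2, 0.3]
width: 14.7
grasp_force: 30.0
t: 59.45
ee_pos: [643.1, 123.2, 69.0]
orientation: [-2.951, -1.076, 0.002]
ft_force: [-6.2, 2.5, -0.4]
width: 14.9
grasp_force: 30.0
```

```bash
python3 -m creep '[{"translation":[-0.5,0.5,0],"angular":[0,0,0],"jaw":0},{"translation":[-1,1.1,0],"angular":[0,0,0],"jaw":0},{"translation":[-1.5,1.7,0],"angular":[0,0,0],"jaw":0},{"translation":[-2,2.3,0],"angular":[0,0,0],"jaw":0},{"translation":[-2.4,2.8,0],"angular":[0,0,0],"jaw":0},{"translation":[-2.4,2.8,0],"angular":[0,0,0],"jaw":0},{"translation":[-2.4,2.8,0],"angular":[0,0,0],"jaw":0},{"translation":[-2.4,2.8,0],"angular":[0,0,0],"jaw":0}]'
python3 -c "
from h import *
print(ctrl.get_obs()['ft_force'],R.from_rotvec(ctrl.get_obs()['orientation']).as_euler('ZYX')[0])"
```

```text
t: 60.45
ee_pos: [643.1, 119.5, 69.0]
orientation: [-2.951, -1.076, 0.002]
ft_force: [-4.8, 2.3, -0.4]
width: 15.0
grasp_force: 30.0
[-4.82  2.29 -0.37] 0.6992388442542288
```

```bash
python3 -m creep '[{"translation":[-0.8,0.9,0],"angular":[0,0,0],"jaw":0},{"translation":[-1.6,1.8,0],"angular":[0,0,0],"jaw":0},{"translation":[-2.4,2.8,0],"angular":[0,0,0],"jaw":0},{"translation":[-3.2,3.7,0],"angular":[0,0,0],"jaw":0},{"translation":[-3.2,3.7,0],"angular":[0,0,0],"jaw":0},{"translation":[-3.2,3.7,0],"angular":[0,0,0],"jaw":0},{"translation":[-3.2,3.7,0],"angular":[0,0,0],"jaw":0},{"translation":[-3.2,3.7,0],"angular":[0,0,0],"jaw":0}]'
```

```text
t: 61.45
ee_pos: [643.0, 114.9, 69.0]
orientation: [-2.951, -1.076, 0.002]
ft_force: [-5.5, 3.8, -1.2]
width: 14.5
grasp_force: 30.0
```

```bash
python3 -m creep '[{"translation":[-0.6,0.7,0],"angular":[0,0,0],"jaw":0},{"translation":[-1.2,1.4,0],"angular":[0,0,0],"jaw":0},{"translation":[-1.8,2.1,0],"angular":[0,0,0],"jaw":0},{"translation":[-1.8,2.1,0],"angular":[0,0,0],"jaw":0},{"translation":[-1.8,2.1,0],"angular":[0,0,0],"jaw":0},{"translation":[-1.8,2.1,0],"angular":[0,0,0],"jaw":0},{"translation":[-1.8,2.1,0],"angular":[0,0,0],"jaw":0},{"translation":[-1.8,2.1,0],"angular":[0,0,0],"jaw":0}]'
```

```text
t: 62.45
ee_pos: [643.0, 112.5, 69.0]
orientation: [-2.95, -1.076, 0.001]
ft_force: [-5.5, 4.4, 0.7]
width: 15.2
grasp_force: 30.0
```

```bash
python3 -m creep '[{"translation":[0,0,0],"angular":[0,0,0.18],"jaw":0},{"translation":[0,0,0],"angular":[0,0,0.36],"jaw":0},{"translation":[0,0,0],"angular":[0,0,0.54],"jaw":0},{"translation":[0,0,0],"angular":[0,0,0.72],"jaw":0},{"translation":[0,0,0],"angular":[0,0,0.9],"jaw":0},{"translation":[0,0,0],"angular":[0,0,1.08],"jaw":0},{"translation":[0,0,0],"angular":[0,0,1.26],"jaw":0},{"translation":[0,0,0],"angular":[0,0,1.41],"jaw":0}]'
python3 -m creep '[{"translation":[0,0,0],"angular":[0,0,0],"jaw":0},{"translation":[0,0,0],"angular":[0,0,0],"jaw":0},{"translation":[0,0,0],"angular":[0,0,0],"jaw":0},{"translation":[0,0,0],"angular":[0,0,0],"jaw":0},{"translation":[0,0,0],"angular":[0,0,0],"jaw":0},{"translation":[0,0,0],"angular":[0,0,0],"jaw":0},{"translation":[0,0,0],"angular":[0,0,0],"jaw":0},{"translation":[0,0,0],"angular":[0,0,0],"jaw":0}]'
python3 -c "
from h import *
o=ctrl.get_obs();print(o['moment'],o['qpos'],R.from_rotvec(o['orientation']).as_euler('ZYX')[0])"
```

```text
t: 63.45
ee_pos: [643.0, 111.7, 69.1]
orientation: [2.942, -1.099, -0.002]
ft_force: [-5.5, 1.9, 0.8]
width: 14.8
grasp_force: 30.0
t: 64.45
ee_pos: [643.0, 111.7, 69.0]
orientation: [2.945, -1.092, -0.002]
ft_force: [-4.4, 1.7, 0.4]
width: 14.8
grasp_force: 30.0
[0.34 1.04 0.01] [ 0.15  0.65  1.64 -0.    0.84  2.43] -0.7100090653558437
```

```bash
python3 -m creep '[{"translation":[0,0,0],"angular":[0,0,0],"jaw":0.5},{"translation":[0,0,0],"angular":[0,0,0],"jaw":1},{"translation":[0,0,0],"angular":[0,0,0],"jaw":1},{"translation":[0,0,0],"angular":[0,0,0],"jaw":1},{"translation":[0,0,-20],"angular":[0,0,0],"jaw":1},{"translation":[0,0,-60],"angular":[0,0,0],"jaw":1},{"translation":[0,0,-110],"angular":[0,0,0],"jaw":1},{"translation":[0,0,-150],"angular":[0,0,0],"jaw":1}]'
python3 -m creep '[{"translation":[0,0,-40],"angular":[0,0,-0.15],"jaw":1},{"translation":[-30,20,-60],"angular":[0,0,-0.3],"jaw":1},{"translation":[-60,40,-60],"angular":[0,0,-0.45],"jaw":1},{"translation":[-90,60,-60],"angular":[0,0,-0.6],"jaw":1},{"translation":[-120,80,-60],"angular":[0,0,-0.7],"jaw":1},{"translation":[-120,80,-60],"angular":[0,0,-0.7],"jaw":1},{"translation":[-120,80,-60],"angular":[0,0,-0.7],"jaw":1},{"translation":[-120,80,-60],"angular":[0,0,-0.7],"jaw":1}]'
python3 - <<'E'
from h import *
i,im=snap("wrist","end")
for b in blobs(im,i,"wrist",74,amin=300): print("tape",np.array(b[:5]),b[5])
for b in blobs(im,i,"wrist",93,(0,150,60),(8,255,255),200):print("red",np.array(b[:5]),b[5])
for l in("stop","knob","tapeA_mid"):print(l,[(np.round(d["rect"]),round(d["score"],2)) for d in ctrl.look_for("wrist",l)])
print("pred stop face edge px",px("wrist",[568,87.5,65],i),px("wrist",[568,99.5,65],i))
i,im=snap("top")
for b in blobs(im,i,"top"): print("tape",np.array(b[:5]),b[5])
E
```

```text
t: 65.45
ee_pos: [644.3, 112.1, 223.1]
orientation: [-2.944, 1.092, -0.004]
ft_force: [1.3, -0.4, -0.6]
width: 87.2
grasp_force: 0.0
t: 66.45
ee_pos: [501.5, 129.5, 279.8]
orientation: [-3.141, 0.018, -0.002]
ft_force: [-0.4, -1.1, 0.1]
width: 87.9
grasp_force: 0.0
tape [566.15 -14.54 206.79  37.03   1.55] [480.09 132.97]
red [641.42 112.    48.76  16.92  -0.69] [329.78  31.17]
stop [(array([299.,   1., 360., 171.]), 0.89), (array([300.,   1., 358.,  69.]), 0.31), (array([  2.,   0., 132., 121.]), 0.26)]
knob [(array([303.,   0., 358.,  68.]), 0.93)]
tapeA_mid [(array([510., 110., 600., 160.]), 0.74)]
pred stop face edge px [357.15 132.35] [343.1  132.53]
tape [ 474.04 -344.63   63.17   36.14    0.01] [500.65 273.99]
tape [563.93 -34.11 176.5   37.74   1.53] [350.63 231.69]
```

```bash
python3 -c "
from workcell import ctrl
print(ctrl.close_job())"
```

```text
the job is handed in; nothing more can be done
None
```

The job is handed in at about 66 s: three latched tapes stand in the rack with the stop pushed up against them and the knob tightened, and the one faulty tape stands in the red tray. I confirmed the final state from force and image measurements only. Just before the end the tray tape had shifted about 2 cm but still measured upright and inside the tray.

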